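# Free the transit wedges of a bench shaker and switch it on

## Task

Put the new bench shaker into service. Its orange transit wedges (two or three of them) sit tight under the sprung feet along its front: work each one loose with small pulls from side to side on its black grip post until it slides free, without dragging the shaker along the bench, and lay the wedges on the floor of the grey tray; stand the two dark sample bottles upright inside the wire fence on the shaker's deck. Only when all that is done, lift the red guard cover until it stays open, flip the toggle switch beneath it away from the front, and tip the cover shut again, leaving the wash bottle and the cup standing.

Things in the scene. Friction and masses are not known exactly. Their poses are not given: they have to be found in the camera images.
- shaker (a joint): Bench shaker, white with a blue deck, 160 deep (x, from front to back) x 260 wide (y, to its left), deck 72 high, turned by 0.08 to 0.33 about z. The value is how far it has been dragged on its rubber feet along its own x (m; 0 at the start, negative to its front). It slides only fore and aft, when pulled with more than about 16 N; it must stay within 12 mm of 0.
- wedge0_grip (a point): Grip post of the left transit wedge (absent in some starts): black upright post, 18 mm thick, from 21 to 66 mm above the wedge's flat underside. The point lies on the post's axis, 45 mm above the underside; x points to the wedge's thin tip, z up. The tip end is 98 mm ahead of it in x, the thick end 12 mm behind. While the wedge is in the shaker its x is the shaker's x, the post 58 to 61 mm in front of its slot's mouth.
- wedge1_grip (a point): Grip post of the middle transit wedge (absent in some starts): black upright post, 18 mm thick, from 21 to 66 mm above the wedge's flat underside. The point lies on the post's axis, 45 mm above the underside; x points to the wedge's thin tip, z up. The tip end is 98 mm ahead of it in x, the thick end 12 mm behind. While the wedge is in the shaker its x is the shaker's x, the post 58 to 61 mm in front of its slot's mouth.
- wedge2_grip (a point): Grip post of the right transit wedge (absent in some starts): black upright post, 18 mm thick, from 21 to 66 mm above the wedge's flat underside. The point lies on the post's axis, 45 mm above the underside; x points to the wedge's thin tip, z up. The tip end is 98 mm ahead of it in x, the thick end 12 mm behind. While the wedge is in the shaker its x is the shaker's x, the post 58 to 61 mm in front of its slot's mouth.
- wedge0_mid (a point): Orange transit wedge (left one), 110 long x 32 wide, tapering (7 degrees) from 21 mm thick at the post end to 8 mm at the tip, about 100 g. The point is the middle of its body, 7 mm above its underside and 43 mm from the post's axis towards the tip.
- wedge1_mid (a point): Orange transit wedge (middle one), 110 long x 32 wide, tapering (7 degrees) from 21 mm thick at the post end to 8 mm at the tip, about 100 g. The point is the middle of its body, 7 mm above its underside and 43 mm from the post's axis towards the tip.
- wedge2_mid (a point): Orange transit wedge (right one), 110 long x 32 wide, tapering (7 degrees) from 21 mm thick at the post end to 8 mm at the tip, about 100 g. The point is the middle of its body, 7 mm above its underside and 43 mm from the post's axis towards the tip.
- slot0 (a point): Front mouth of the left wedge slot, on the steel anvil (22 mm above the bench); axes as the shaker's. Anvil and sprung shoe reach 36 mm back (+x) from here and clamp the wedge between them; cheeks 16 mm higher leave it 6 mm play on either side, so that it can turn about 0.25 rad either way. Once withdrawn 42 mm its tip is clear of the shoe.
- slot1 (a point): Front mouth of the middle wedge slot, on the steel anvil (22 mm above the bench); axes as the shaker's. Anvil and sprung shoe reach 36 mm back (+x) from here and clamp the wedge between them; cheeks 16 mm higher leave it 6 mm play on either side, so that it can turn about 0.25 rad either way. Once withdrawn 42 mm its tip is clear of the shoe.
- slot2 (a point): Front mouth of the right wedge slot, on the steel anvil (22 mm above the bench); axes as the shaker's. Anvil and sprung shoe reach 36 mm back (+x) from here and clamp the wedge between them; cheeks 16 mm higher leave it 6 mm play on either side, so that it can turn about 0.25 rad either way. Once withdrawn 42 mm its tip is clear of the shoe.
- shoe0 (a joint): how far the left sprung shoe has come down (m): 0 on a wedge fully home, over 0.005 with none under it. It presses with 70 N at 0, 13 N at 0.005: a wedge fully home needs 60 N or more to pull straight (which drags the shaker), but its post swings sideways at 10 N or less, and 2 mm outward with each swing of 9 mm to a side (turning the grip along) walks it out; after about 35 mm it comes straight.
- shoe1 (a joint): how far the middle sprung shoe has come down (m): 0 on a wedge fully home, over 0.005 with none under it. It presses with 70 N at 0, 13 N at 0.005: a wedge fully home needs 60 N or more to pull straight (which drags the shaker), but its post swings sideways at 10 N or less, and 2 mm outward with each swing of 9 mm to a side (turning the grip along) walks it out; after about 35 mm it comes straight.
- shoe2 (a joint): how far the right sprung shoe has come down (m): 0 on a wedge fully home, over 0.005 with none under it. It presses with 70 N at 0, 13 N at 0.005: a wedge fully home needs 60 N or more to pull straight (which drags the shaker), but its post swings sideways at 10 N or less, and 2 mm outward with each swing of 9 mm to a side (turning the grip along) walks it out; after about 35 mm it comes straight.
- tray_in (a point): Loose grey parts tray, outside 150 (x) x 170 (y) x 26 high, walls and floor 4 thick. The point is the centre of its inner floor; x and y along its sides, z up. Room for three wedges side by side, lying along x.
- cover (a joint): red guard cover over the toggle, at the right of the shaker's deck: a box 88 long (x), 36 wide (y), 38 high, open below, hinged at its rear edge. 0 shut, grows as its front lifts, to 1.95 rad. A light spring and its weight close it: let go below about 1.2 rad it drops shut, leaning back above about 1.4 it stays open. Under 0.1 N m turns it.
- cover_grip (a point): point in the middle between the guard cover's two side faces (36 mm apart in y), 65 mm in front of the hinge and 26 mm above the panel when shut; turns with the cover. The cover's top is 14 mm above it.
- cover_hinge (a point): middle of the guard cover's hinge axis (along the shaker's y); 88 mm above the bench. Axes as the shaker's.
- toggle (a joint): toggle lever under the cover: 0 leaning to the shaker's front (off), 0.9 leaning to its back (on); it stays where it is left and takes under 2 N at its tip.
- toggle_tip (a point): centre of the toggle's 12 mm ball tip, 30 mm from its pivot; the pivot is 52 mm in front of the cover's hinge and 84 mm above the bench (panel top). Moves with the lever.
- wash_mid (a point): Wash bottle, white with red cap, 208 high, behind the shaker; the point is half-way up. To be left standing.
- cup_mid (a point): Clear sample cup, 71 wide and 81 high, on the right; the point is half-way up. To be left standing.
- deck_in (a point): Centre of the black deck mat inside the wire fence, on its top face (75 mm above the bench); axes as the shaker's. The fence is 103 (x) x 129 (y) mm inside and 14 mm high. A white jar (34 wide, 45 high) stands fixed at x 31, y 43 mm from here and a dropper bottle (25 wide, 66 high) at x 34, y 3; the front half is free.
- sample0_mid (a point): Small dark square sample bottle with round black cap, 35 (x) x 31 (y) x 60 mm, body flat-sided up to 46 mm, 55 g, standing on the bench to the right of the shaker; the point is half-way up its axis.
- sample1_mid (a point): Small dark square sample bottle with round black cap, 35 (x) x 31 (y) x 60 mm, body flat-sided up to 46 mm, 55 g, standing on the bench to the right of the shaker; the point is half-way up its axis.

How it is judged:
By the outcome, as a careful person would: the job done as asked, in the order asked, and still so for the second after the job is handed in, with the robot touching nothing.
Of wedge0, wedge1, wedge2 only 2 to 3 are there at a start; the rules pass over those that are not, and their reading is None.
At some moment in a run one of tray may be knocked a few centimetres aside while the robot is not near it.
It also fails if it takes over 200 s, if anything falls off the work surface, if the arm or the gripper's body presses on something with over 40 N, if the wrist force passes 120 N, or if a joint passes its speed limit or range.

## Robot

A 7-joint arm with a two-finger parallel gripper is mounted at the origin on the work surface; the furniture and walls round the work are solid. World frame = base frame: x ahead of the robot, y to its left, z up, the work surface at z = 0. Lengths are in m, angles in rad, forces in N, time in s.
With the tool pointing down it reaches from about 0.4 to 0.875 m from the base axis. Payload 19.3 kg.
Tool frame: the origin (TCP) lies at the very end of the fingers, on their centre line; the grasp point (between the pads) lies 19 mm behind it; z points along the fingers, y is the line along which they close (so a half turn about z gives the same grasp; the last joint's range is limited). The gripper opens to 85 mm and grips with 20 to 120 N. Pads are 22 mm wide; open, the fingers measure 114 mm over their backs; the gripper's body (76 mm by 85 mm) begins 54 mm behind the grasp point. The pads swing forward as they close: fully open they stand 13 mm farther back than shut.
Start: joints at [-1.178, 0.521, -0.036, 1.599, 0.021, 1.021, -0.113], TCP at [0.279, 0.559, 0.231] pointing down, gripper open.
Joint ranges: [-2.91, 2.91], [-0.3, 2.13], [-1.5, 1.42], [0.17, 2.43], [-1.26, 4.41], [0.16, 1.93], [-2.52, 2.52]. Speed limits (rad/s): [1.89, 1.89, 2.39, 2.39, 3.01, 3.01, 3.01].

## Interface

Orientations are given as [roll, pitch, yaw] about the fixed x, y, z axes, in that order (R = Rz(yaw) Ry(pitch) Rx(roll)).
In Python, from workcell import bot gives the robot as it stands. The module is installed in compiled form; this text tells all that it offers.
- The arm moves only by the tool apply_moves, never from a script. Its arguments are lists of equal length, an entry for each row: "claw": the finger opening in m, from 0 to 0.0854; "xyz": the shift along the tool's x, y, z in m, a list of three; "twist": the turn, a rotation vector about the tool's x, y, z in rad, a list of three. A call has 1 to 20 rows; each row shifts and turns the commanded pose from where the row before left it, along the tool's axes as they then stand; what a row does not reach is not made up. A row lasts 1/10 s, in which the tool goes at most 50 mm and 8.59 degrees, less where a joint would pass 70% of its speed; a pose out of reach is approached as far as the arm can. A call with a gripper value outside its range is refused whole. The fingers move at their own pace and stop on an object; "force" is the grip in N (left out, the last holds). Time passes only in rows, so rows that do not move let the fingers close. It gives the time, the measured TCP pose, the force, the opening and the grip force at its end, in the units of the state.
- bot.observe(): the state, without advancing time (a new reading comes with each control period).
- bot.grab_frame(name): name is "scene" or "top"; returns a dict with "img" (400x640x3 uint8, red, green, blue), "vfov" (degrees; the focal length in pixels is half the picture's height over the tangent of half this angle, whatever the lens; pixels are square), "cx", "cy" (the principal point, pixels), "view" (4x4, takes a point from world to camera coordinates). Camera axes: x right, y up, looking along -z (the intrinsics and any distortion apply to the point x, -y, -z); pixel columns grow to the right and rows downward; lengths in m; the calibration is good to about 2 mm. A picture is of the moment at which its call begins. There is no depth.
- bot.job_done(): hands the job in; it is judged then, once.
Trained networks look in the newest picture that a camera, given by its name, has taken for a name from the list of things; names that differ only in an ending like _2 or _b are one class to them, and where a whole thing is asked for, a point or a joint stands for the part that bears it (a point fixed in the world has none). Each returns a list of dicts, best first, with "score" (0 to 1); they miss things now and then, are a little off and sometimes report something else, mostly with a low value. They report only what shows in the picture. A call takes as long as a camera call.
- bot.find_in(camera, query): "position" ([x, y, z] in m, in world coordinates, good to about 4 mm: the middle of the surface that is visible of it).
The state is a dict: "clock": time; "qpos": joint angles; "qd": joint speeds; "joint_efforts": joint torques, N m; "position": TCP position; "tool_rot": TCP orientation; "force": force on the tool from outside, world axes, zero at the start; "moment": the same for the moment, N m; "grip_width": finger opening in m; "finger_force": force on a finger pad.
Only numpy, scipy, OpenCV 4.12 (cv2) and the standard library are available. Lean on these libraries where they do the work, as an engineer would, in place of code of your own. Each camera call takes 0.05 s, during which the arm holds its last target. There are 200 camera calls.

## Working session

There is one attempt and no reset: what is moved stays moved. The work goes in short steps, Python scripts to look and compute and a tool call to move; the robot and the scene stay as the last step left them, time stands still between calls to the robot, and variables do not carry over. Pictures are saved under pics/ and viewed, at most 14 in all, crops included, and the job is handed in when it is done.

Besides the shell and the picture viewer there is one more tool, called as a command line: name --argument value ..., lists and objects as JSON in quotes. apply_moves: Moves the arm, as the interface text tells. Its arguments: {"type":"object","properties":{"claw":{"type":"array"},"xyz":{"type":"array"},"twist":{"type":"array"},"force":{"type":"number"}},"required":["claw","xyz","twist"]}

```bash
mkdir -p pics
cat > h.py <<'E'
from workcell import bot
import numpy as np, cv2
from scipy.spatial.transform import Rotation as R
def snap(cam,name,crop=None,scale=1):
    f=bot.grab_frame(cam); im=f["img"]
    if crop: x0,y0,x1,y1=crop; im=im[y0:y1,x0:x1]
    if scale!=1: im=cv2.resize(im,None,fx=scale,fy=scale,interpolation=cv2.INTER_CUBIC)
    cv2.imwrite(f"pics/{name}.png",im[:,:,::-1]); return f
def foc(f): return 200/np.tan(np.radians(f["vfov"])/2)
def proj(f,p):
    v=np.array(f["view"])@np.r_[p,1]; k=foc(f)
    return f["cx"]+k*v[0]/-v[2], f["cy"]-k*v[1]/-v[2]
def ray(f,u,v,z):
    k=foc(f); V=np.array(f["view"]); d=V[:3,:3].T@np.array([(u-f["cx"])/k,-(v-f["cy"])/k,-1]); c=-V[:3,:3].T@V[:3,3]
    return c+d*(z-c[2])/d[2]
E
python3 - <<'E'
from h import *
s=bot.observe(); print(s)
for c in ("scene","top"):
    f=snap(c,c+"0"); print(c,{k:f[k] for k in f if k!="img"})
    for q in ["shaker","wedge0_grip","wedge1_grip","wedge2_grip","wedge0_mid","wedge1_mid","wedge2_mid","tray_in","cover","cover_grip","cover_hinge","toggle_tip","wash_mid","cup_mid","deck_in","sample0_mid","sample1_mid","slot0"]:
        print(q,[(np.round(d["position"],3).tolist(),round(d["score"],2)) for d in bot.find_in(c,q)][:4])
E
```

```text
{'clock': 0.0, 'qpos': array([-1.17819493,  0.52205358, -0.03634493,  1.59999601,  0.02118739,
        1.0210802 , -0.11278979]), 'qd': array([ 0.00047677, -0.00180244, -0.00089903, -0.00033519, -0.00111198,
        0.00111247, -0.00081241]), 'joint_efforts': array([ 6.77204844e-04, -9.27104974e+01,  1.98045239e+00, -3.69926727e+01,
        1.79423840e-02,  8.29517405e-03,  4.94807352e-05]), 'position': array([0.27890726, 0.5589461 , 0.23070517]), 'tool_rot': array([-3.14044155e+00,  6.19319589e-05,  2.67879991e+00]), 'force': array([ 0.00161162, -1.30855169,  0.5899329 ]), 'moment': array([-0.02352738, -0.04025021,  0.03880583]), 'finger_force': 0.0, 'grip_width': 0.08513512799551129}
scene {'vfov': 44.00232833201844, 'cx': 327.58529743058233, 'cy': 197.57267785175554, 'view': array([[-0.73887937, -0.67371726, -0.01274078,  0.40419765],
       [ 0.35262289, -0.40270259,  0.84468203, -0.33928203],
       [-0.57420761,  0.61962543,  0.53511676, -0.62353949],
       [ 0.        ,  0.        ,  0.        ,  1.        ]])}
shaker [([0.587, 0.067, 0.07], 0.72)]
wedge0_grip [([0.461, 0.086
[... 1598 characters left out ...]
83, 0.079, 0.038], 0.79)]
wedge1_mid [([0.496, -0.002, 0.037], 0.89), ([0.608, 0.02, 0.07], 0.49)]
wedge2_mid [([0.515, -0.074, 0.041], 0.66), ([0.609, 0.022, 0.077], 0.3)]
tray_in [([0.423, -0.264, 0.003], 0.87)]
cover [([0.637, -0.221, 0.04], 0.62), ([0.618, -0.062, 0.122], 0.58), ([0.508, -0.075, 0.038], 0.41), ([0.722, -0.211, 0.056], 0.28)]
cover_grip []
cover_hinge [([0.61, 0.022, 0.072], 0.62), ([0.616, -0.062, 0.125], 0.51)]
toggle_tip []
wash_mid [([0.805, -0.107, 0.121], 0.95)]
cup_mid []
deck_in [([0.614, 0.023, 0.075], 0.72)]
sample0_mid [([0.639, -0.225, 0.043], 0.44), ([0.61, 0.023, 0.069], 0.16)]
sample1_mid [([0.59, -0.248, 0.043], 0.55)]
slot0 [([0.606, 0.025, 0.072], 0.64)]
```

View pics/scene0.png

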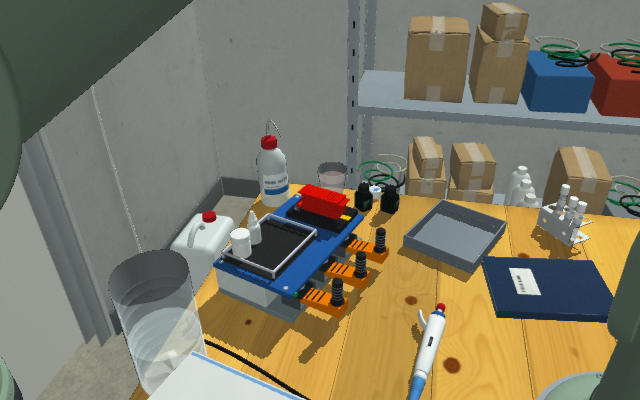

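View pics/top0.png

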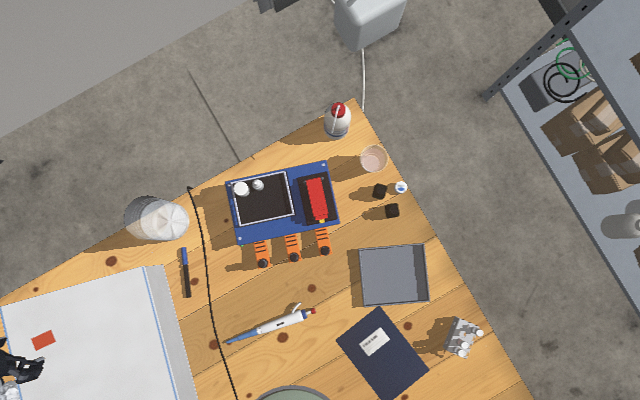

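Run:
```python
from h import *
f=snap("top","top0z",(200,140,440,320),3.3)
```

```text
(no output)
```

View pics/top0z.png

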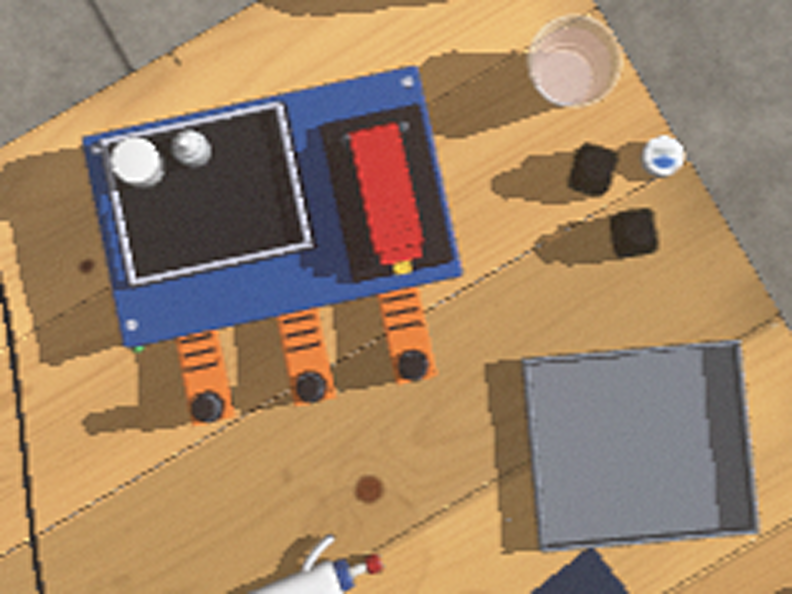

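The pictures show three wedges, with posts in the zoomed top view at about (208,405), (310,385) and (412,364). The cover is at the deck's right, the sample bottles are near (592,168) and (635,232), and the tray is around (640,445). Next I'll turn these into positions.

Run:
```python
from h import *
f=bot.grab_frame("top"); g=bot.grab_frame("scene")
def T(u,v,z): return np.round(ray(f,200+u/3.3,140+v/3.3,z),4)
print("posts",[T(*p,.088)[:2] for p in[(208,404),(310,384),(412,363)]])
print("posts scene",[np.round(ray(g,*p,.088),3)[:2] for p in[(337.5,282),(361.5,256),(380.5,231)]])
D=[T(*p,.072) for p in[(84,136),(416,67),(463,272),(127,349)]]
print("deck",[d[:2] for d in D]); 
for a in range(4): 
  e=D[(a+1)%4]-D[a]; print(np.linalg.norm(e),np.arctan2(e[1],e[0]))
c=sum(D)/4; print("c",c)
F=[T(*p,.089) for p in[(107,147),(280,103),(312,243),(134,283)]]
print("fence",[d[:2] for d in F],sum(F)/4)
for a in range(4): 
  e=F[(a+1)%4]-F[a]; print(np.linalg.norm(e),np.arctan2(e[1],e[0]))
t=[T(*p,.026) for p in[(524,359),(740,341),(758,531),(541,549)]]
print("tray",[d[:2] for d in t],sum(t)/4)
for a in range(4): 
  e=t[(a+1)%4]-t[a]; print(np.linalg.norm(e),np.arctan2(e[1],e[0]))
C=[T(*p,.122) for p in[(347,130),(399,123),(424,258),(372,266)]]
print("cover",[d[:2] for d in C],sum(C)/4)
print("samples",T(594,164,.06),T(635,228,.06))
print("cup top",T(574,60,.081),"white cap",T(664,156,.03))
```

```text
posts [array([0.4591, 0.0678]), array([ 0.474 , -0.0077]), array([ 0.4895, -0.0833])]
posts scene [array([0.455, 0.076]), array([ 0.468, -0.001]), array([ 0.487, -0.08 ])]
deck [array([0.6609, 0.1657]), array([ 0.7138, -0.0865]), array([ 0.5577, -0.1219]), array([0.4996, 0.131 ])]
0.25768828068036 -1.3640395973668382
0.16006364359216618 -2.9185868100572736
0.25948799586878774 1.796613083887807
0.1649902421357094 0.21189763394250968
c [0.608    0.022075 0.072   ]
fence [array([0.6505, 0.1451]), array([0.6837, 0.0156]), array([ 0.5786, -0.0088]), array([0.5487, 0.1236])] [0.615375 0.068875 0.089   ]
0.13368803237388155 -1.3198307976065593
0.10789518061526193 -2.9134739035583848
0.13573418876613216 1.792901410655539
0.10404561499650046 0.2081397269898803
tray [array([ 0.492 , -0.1709]), array([ 0.5061, -0.3389]), array([ 0.3599, -0.3506]), array([ 0.3459, -0.1832])] [ 0.425975 -0.2609    0.026   ]
0.16859065810417845 -1.487063991088792
0.14666741287688959 -3.061735482144635
0.16798440403799397 1.6542341772231854
0.14661684759944885 0.0839908493560567
cover [array([ 0.6591, -0.0357]), array([ 0.6643, -0.0736]), array([ 0.5658, -0.0918]), array([ 0.5599, -0.0541])] [ 0.612275 -0.0638    0.122   ]
samples [ 0.6408 -0.2227  0.06  ] [ 0.5918 -0.2534  0.06  ]
cup top [ 0.7176 -0.2058  0.081 ] white cap [ 0.6503 -0.2809  0.03  ]
```

apply_moves --claw '[0.085,0.085,0.085,0.085,0.085,0.085,0.085,0.085,0.085,0.085,0.085,0.085,0.085,0.085,0.085,0.085,0.085]' --xyz '[[0,0,0],[0,0,0],[0,0,0],[0,0,0],[0,0,0],[0,0,0],[0,0,0],[0,0,0],[0,0,0],[0,0,0],[0,0,0],[0,0,0],[0,0,0],[0,0,0],[0,0,0],[0,0,0],[0,0,0]]' --twist '[[0,0,0.145],[0,0,0.145],[0,0,0.145],[0,0,0.145],[0,0,0.145],[0,0,0.145],[0,0,0.145],[0,0,0.145],[0,0,0.145],[0,0,0.145],[0,0,0.145],[0,0,0.145],[0,0,0.145],[0,0,0.145],[0,0,0.145],[0,0,0.145],[0,0,0.145]]'

```text
clock: 3.75
position: [0.2789, 0.5593, 0.2313]
tool_rot: [-3.141, 0.0, 0.208]
force: [0.4, 0.2, -0.0]
grip_width: 0.0851
finger_force: 0.0
```

apply_moves --claw '[0.05,0.05,0.05,0.05,0.05,0.05,0.05,0.05,0.05,0.05,0.05,0.05,0.05,0.05]' --xyz '[[0.0052,0.0368,0],[0.0052,0.0368,0],[0.0052,0.0368,0],[0.0052,0.0368,0],[0.0052,0.0368,0],[0.0052,0.0368,0],[0.0052,0.0368,0.01],[0.0052,0.0368,0.01],[0.0052,0.0368,0.01],[0.0052,0.0368,0.01],[0.0052,0.0368,0.01],[0.0052,0.0368,0.01],[0.0052,0.0368,0.01],[0.0052,0.0368,0.01]]' --twist '[[0,0,0],[0,0,0],[0,0,0],[0,0,0],[0,0,0],[0,0,0],[0,0,0],[0,0,0],[0,0,0],[0,0,0],[0,0,0],[0,0,0],[0,0,0],[0,0,0]]'

```text
clock: 5.15
position: [0.4599, 0.0699, 0.151]
tool_rot: [-3.141, -0.0, 0.214]
force: [-0.1, 0.9, 0.6]
grip_width: 0.0501
finger_force: 0.0
```

Run:
```python
from h import *
s=bot.observe(); print(s["clock"],s["position"],s["tool_rot"],s["grip_width"],s["qpos"])
f=snap("scene","s1",(260,150,420,310),3.6)
print(proj(f,s["position"]), proj(f,[.459,.068,.088]),proj(f,[.474,-.008,.088]),proj(f,[.4895,-.0833,.088]))
```

```text
5.15 [0.45993127 0.069912   0.15103168] [-3.14139972e+00 -4.37521101e-04  2.14121938e-01] 0.050084631150495225 [-0.72246401  0.45612509  0.58202963  2.10707625 -0.39372264  0.68373187
 -1.23407258]
(np.float64(337.52967387849105), np.float64(247.9338244665717)) (np.float64(338.82542456238247), np.float64(278.5201324376758)) (np.float64(361.3569482146205), np.float64(252.42226978625993)) (np.float64(380.6785421609469), np.float64(229.58465961425225))
```

View pics/s1.png

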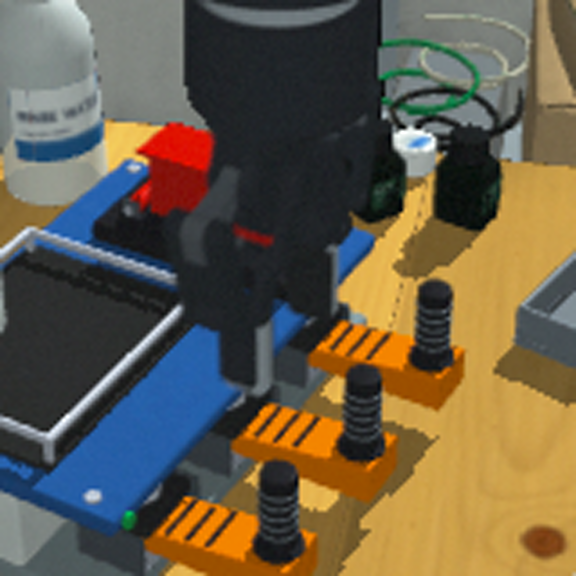

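The post tops in this view (crop pixels (279,467), (362,380), (433,293)) match the projected points within about 2 px. Now I'll descend on wedge 0.

apply_moves --claw '[0.05,0.05,0.05,0.05,0.05,0.03,0.01,0.01,0.01,0.01]' --xyz '[[-0.002,0,0.02],[0,0,0.023],[0,0,0.02],[0,0,0.02],[0,0,0.02],[0,0,0],[0,0,0],[0,0,0],[0,0,0],[0,0,0]]' --twist '[[0,0,0],[0,0,0],[0,0,0],[0,0,0],[0,0,0],[0,0,0],[0,0,0],[0,0,0],[0,0,0],[0,0,0]]' --force 60

```text
clock: 6.2
position: [0.4571, 0.0716, 0.0491]
tool_rot: [-3.141, 0.0, 0.215]
force: [-3.5, 3.6, -5.3]
grip_width: 0.0163
finger_force: 58.6
```

apply_moves --claw '[0.01,0.01,0.01]' --xyz '[[-0.0007,0.003,0],[-0.0007,0.003,0],[-0.0007,0.003,0]]' --twist '[[0,0,-0.038],[0,0,-0.038],[0,0,-0.038]]'

```text
clock: 6.5
position: [0.4587, 0.0632, 0.0493]
tool_rot: [-3.141, -0.002, 0.331]
force: [5.9, 11.5, -14.0]
grip_width: 0.0164
finger_force: 58.8
```

apply_moves --claw '[0.01,0.01,0.01,0.01,0.01]' --xyz '[[-0.0007,-0.003,0],[-0.0007,-0.003,0],[-0.0007,-0.003,0],[-0.0007,-0.003,0],[-0.0007,-0.003,0]]' --twist '[[0,0,0.038],[0,0,0.038],[0,0,0.038],[0,0,0.038],[0,0,0.038]]'

```text
clock: 7.0
position: [0.4535, 0.0755, 0.0494]
tool_rot: [3.14, -0.006, 0.137]
force: [16.9, -1.4, -22.3]
grip_width: 0.0165
finger_force: 59.0
```

Run:
```python
from h import *
s=bot.observe(); a=.215; u=np.array([np.cos(a),np.sin(a),0])
print(s["force"],s["force"]@u,s["moment"],s["position"])
```

```text
[ 16.93469115  -1.39223942 -22.30977241] 16.247762798553474 [-0.46643136 -2.96162947  0.4122337 ] [0.45349082 0.07546903 0.04939842]
```

apply_moves --claw '[0.01,0.01,0.01,0.01,0.01,0.01,0.01]' --xyz '[[0,-0.003,0.0005],[0,0.003,0.0005],[0,0.003,0],[-0.0003,0.003,0],[-0.0003,0.003,0],[-0.0003,0.003,0],[-0.0003,0.003,0]]' --twist '[[0,0,0.038],[0,0,-0.038],[0,0,-0.038],[0,0,-0.038],[0,0,-0.038],[0,0,-0.038],[0,0,-0.038]]'

```text
clock: 7.7
position: [0.4548, 0.0619, 0.0488]
tool_rot: [-3.141, -0.005, 0.331]
force: [6.9, 10.8, -3.5]
grip_width: 0.0164
finger_force: 61.0
```

apply_moves --claw '[0.01,0.01,0.01,0.01,0.01,0.01]' --xyz '[[-0.0003,-0.003,0],[-0.0003,-0.003,0],[-0.0003,-0.003,0],[-0.0003,-0.003,0],[-0.0003,-0.003,0],[-0.0003,-0.003,0]]' --twist '[[0,0,0.038],[0,0,0.038],[0,0,0.038],[0,0,0.038],[0,0,0.038],[0,0,0.038]]'

```text
clock: 8.3
position: [0.4492, 0.0773, 0.0488]
tool_rot: [3.141, -0.005, 0.098]
force: [9.2, -4.3, -1.9]
grip_width: 0.0164
finger_force: 61.0
```

apply_moves --claw '[0.01,0.01,0.01,0.01,0.01,0.01,0.01,0.01,0.01,0.01,0.01,0.01]' --xyz '[[-0.0005,0.003,0],[-0.0005,0.003,0],[-0.0005,0.003,0],[-0.0005,0.003,0],[-0.0005,0.003,0],[-0.0005,0.003,0],[-0.0005,-0.003,0],[-0.0005,-0.003,0],[-0.0005,-0.003,0],[-0.0005,-0.003,0],[-0.0005,-0.003,0],[-0.0005,-0.003,0]]' --twist '[[0,0,-0.036],[0,0,-0.036],[0,0,-0.036],[0,0,-0.036],[0,0,-0.036],[0,0,-0.036],[0,0,0.036],[0,0,0.036],[0,0,0.036],[0,0,0.036],[0,0,0.036],[0,0,0.036]]'

```text
clock: 9.5
position: [0.4436, 0.0763, 0.0489]
tool_rot: [3.141, -0.007, 0.099]
force: [14.2, -0.8, -8.0]
grip_width: 0.0163
finger_force: 60.6
```

Run:
```python
from h import *
s=bot.observe(); a=.215; u=np.array([np.cos(a),np.sin(a),0])
print(s["force"],s["force"]@u,s["moment"],s["position"])
g=bot.grab_frame("scene"); im0=cv2.imread("pics/scene0.png")[:,:,::-1]
# shaker drag: phase-correlate a deck patch (fence/left front corner)
for (x0,y0,x1,y1) in [(222,225,300,292),(285,180,345,220)]:
    a=cv2.cvtColor(im0[y0:y1,x0:x1].copy(),cv2.COLOR_RGB2GRAY).astype(np.float32);b=cv2.cvtColor(g["img"][y0:y1,x0:x1].copy(),cv2.COLOR_RGB2GRAY).astype(np.float32)
    print(cv2.phaseCorrelate(a,b,cv2.createHanningWindow(a.shape[::-1],cv2.CV_32F)))
p=np.array(proj(g,[.5,.13,.072])); q=np.array(proj(g,[.51,.132,.072])); print(q-p,"px per 10mm")
```

```text
[14.23969276 -0.792289   -7.96117312] 13.742810865726602 [-0.54326878 -2.68553865  0.30865849] [0.44355784 0.07626864 0.0488747 ]
((0.3765076506686569, 0.11312358172710191), 0.9175677010582552)
((0.15680500689912336, -0.09749678238087611), 0.7974966760476431)
[-5.24203243 -2.23828485] px per 10mm
```

apply_moves --claw '[0.01,0.01,0.01,0.01,0.01,0.01,0.01,0.01,0.01,0.01,0.01,0.01,0.01,0.01,0.01,0.01,0.01,0.01]' --xyz '[[0,0.003,0],[-0.0005,0.003,0],[-0.0005,0.003,0],[-0.0005,0.003,0],[-0.0005,0.003,0],[-0.0005,0.003,0],[-0.0005,-0.003,0],[-0.0005,-0.003,0],[-0.0005,-0.003,0],[-0.0005,-0.003,0],[-0.0005,-0.003,0],[-0.0005,-0.003,0],[-0.0005,0.003,0],[-0.0005,0.003,0],[-0.0005,0.003,0],[-0.0005,0.003,0],[-0.0005,0.003,0],[-0.0005,0.003,0]]' --twist '[[0,0,-0.034],[0,0,-0.034],[0,0,-0.034],[0,0,-0.034],[0,0,-0.034],[0,0,-0.034],[0,0,0.034],[0,0,0.034],[0,0,0.034],[0,0,0.034],[0,0,0.034],[0,0,0.034],[0,0,-0.034],[0,0,-0.034],[0,0,-0.034],[0,0,-0.034],[0,0,-0.034],[0,0,-0.034]]'

```text
clock: 11.35
position: [0.4378, 0.0574, 0.0488]
tool_rot: [3.141, -0.007, 0.306]
force: [13.4, 5.8, -8.0]
grip_width: 0.0162
finger_force: 60.5
```

apply_moves --claw '[0.01,0.01,0.01,0.01,0.01,0.01,0.01,0.01,0.01,0.01,0.01,0.01,0.01,0.01,0.01,0.01,0.01,0.01]' --xyz '[[-0.0005,-0.003,0],[-0.0005,-0.003,0],[-0.0005,-0.003,0],[-0.0005,-0.003,0],[-0.0005,-0.003,0],[-0.0005,-0.003,0],[-0.0005,0.003,0],[-0.0005,0.003,0],[-0.0005,0.003,0],[-0.0005,0.003,0],[-0.0005,0.003,0],[-0.0005,0.003,0],[-0.0005,-0.003,0],[-0.0005,-0.003,0],[-0.0005,-0.003,0],[-0.0005,-0.003,0],[-0.0005,-0.003,0],[-0.0005,-0.003,0]]' --twist '[[0,0,0.034],[0,0,0.034],[0,0,0.034],[0,0,0.034],[0,0,0.034],[0,0,0.034],[0,0,-0.033],[0,0,-0.033],[0,0,-0.033],[0,0,-0.033],[0,0,-0.033],[0,0,-0.033],[0,0,0.033],[0,0,0.033],[0,0,0.033],[0,0,0.033],[0,0,0.033],[0,0,0.033]]'

```text
clock: 13.15
position: [0.4239, 0.0728, 0.0487]
tool_rot: [-3.141, -0.005, 0.099]
force: [9.7, 0.7, -6.8]
grip_width: 0.0165
finger_force: 60.7
```

apply_moves --claw '[0.01,0.01,0.01,0.01,0.01,0.01,0.01,0.01,0.01,0.01]' --xyz '[[-0.0008,0.003,0],[-0.0008,0.003,0],[-0.0008,0.003,0],[-0.0008,0.003,0],[-0.0008,0.003,0],[-0.0008,0.003,0],[-0.0008,-0.003,0],[-0.0008,-0.003,0],[-0.0008,-0.003,0],[-0.001,0,0]]' --twist '[[0,0,-0.033],[0,0,-0.033],[0,0,-0.033],[0,0,-0.033],[0,0,-0.033],[0,0,-0.033],[0,0,0.033],[0,0,0.033],[0,0,0.033],[0,0,0]]'

```text
clock: 14.15
position: [0.4151, 0.0621, 0.0483]
tool_rot: [-3.141, -0.002, 0.199]
force: [0.6, 0.4, -1.3]
grip_width: 0.0165
finger_force: 61.3
```

apply_moves --claw '[0.01,0.01,0.01,0.01,0.01,0.01,0.01,0.01,0.01,0.01,0.01,0.01]' --xyz '[[-0.002,0,0],[-0.003,0,0],[-0.004,0,0],[-0.004,0,0],[-0.004,0,0],[-0.004,0,0],[-0.004,0,0],[-0.004,0,0],[-0.004,0,0],[-0.004,0,0],[-0.004,0,0],[0,0,-0.002]]' --twist '[[0,0,0],[0,0,0],[0,0,0],[0,0,0],[0,0,0],[0,0,0],[0,0,0],[0,0,0],[0,0,0],[0,0,0],[0,0,0],[0,0,0]]'

```text
clock: 15.35
position: [0.3733, 0.0531, 0.0492]
tool_rot: [-3.142, 0.001, 0.199]
force: [-1.0, -1.2, -1.3]
grip_width: 0.0164
finger_force: 61.3
```

```bash
cat >> h.py <<'E'
def tray(f):
    "dark grey tray in the top view: centre (x,y), yaw from its outer rim outline at z=.026 (mask = grey, low saturation, not white)"
    im=f["img"]; hsv=cv2.cvtColor(im,cv2.COLOR_RGB2HSV)
    m=((hsv[...,1]<75)&(hsv[...,2]>60)&(hsv[...,2]<160)).astype(np.uint8)
    u,v=proj(f,[.426,-.261,.026]); k=np.zeros_like(m); k[max(0,int(v)-75):int(v)+75,int(u)-75:int(u)+75]=1
    m=cv2.morphologyEx(m*k,cv2.MORPH_CLOSE,np.ones((5,5))); n,l,st,_=cv2.connectedComponentsWithStats(m)
    i=1+np.argmax(st[1:,4]); c=max(cv2.findContours((l==i).astype(np.uint8),cv2.RETR_EXTERNAL,cv2.CHAIN_APPROX_NONE)[0],key=cv2.contourArea)
    r=cv2.boxPoints(cv2.minAreaRect(c)); P=np.array([ray(f,*q,.026)[:2] for q in r]); E=np.roll(P,-1,0)-P
    L=np.linalg.norm(E,axis=1); A=np.arctan2(E[:,1],E[:,0]); s=np.argmin(L); a=(A[s]+np.pi/2)%np.pi-np.pi/2
    return P.mean(0).round(4),round(a,3),L.round(3)
def drag(g):
    im0=cv2.imread("pics/scene0.png")[:,:,::-1]; o=[]
    for (x0,y0,x1,y1) in [(222,225,300,292),(285,180,345,220)]:
        a,b=[cv2.cvtColor(np.ascontiguousarray(i[y0:y1,x0:x1]),cv2.COLOR_RGB2GRAY).astype(np.float32) for i in (im0,g["img"])]
        (dx,dy),s=cv2.phaseCorrelate(a,b,cv2.createHanningWindow(a.shape[::-1],cv2.CV_32F)); o.append((round(dx,2),round(dy,2),round(s,2)))
    return o
E
python3 - <<'E'
from h import *
f=bot.grab_frame("top"); g=bot.grab_frame("scene"); print(tray(f),drag(g),bot.find_in("top","tray_in")[:1])
f=snap("scene","s2",(200,150,520,350),2.4)
E
```

```text
(array([ 0.3744, -0.2306]), np.float64(-1.569), array([0.239, 0.265, 0.235, 0.265])) [(0.87, 0.32, 1.03), (0.85, -0.04, 0.96)] [{'position': [0.6083, 0.0227, 0.0747], 'score': 0.74}]
```

View pics/s2.png

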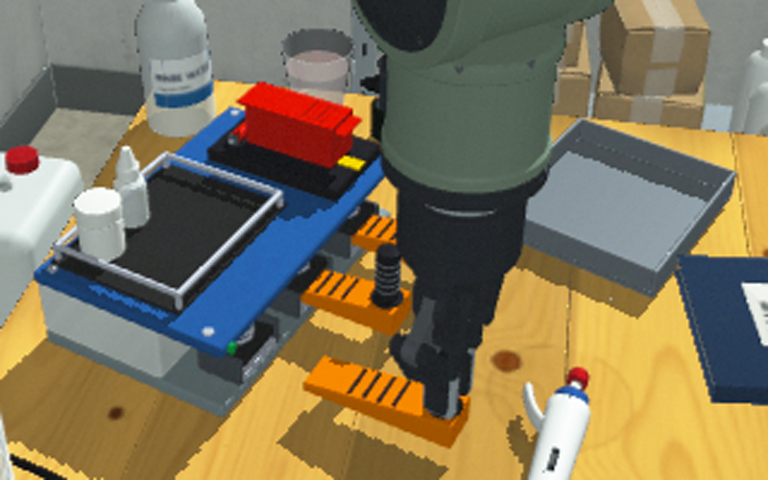

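Wedge 0 is out, held at crop (440,400), and the tray hasn't moved. The shaker has been dragged about 1.6 mm. Next I'll carry the wedge to the tray.

apply_moves --claw '[0.01,0.01,0.01,0.01,0.01,0.01,0.01,0.01,0.01,0.01,0.01,0.01,0.01,0.01,0.01,0.01]' --xyz '[[0,0,-0.02],[0,0,-0.02],[0,0,-0.02],[0,0,-0.02],[0,0,-0.02],[-0.0017,0.0365,0],[-0.0017,0.0365,0],[-0.0017,0.0365,0],[-0.0017,0.0365,0],[-0.0017,0.0365,0],[-0.0017,0.0365,0],[-0.0017,0.0365,0],[-0.0017,0.0365,0],[-0.0017,0.0365,0],[-0.0017,0.0365,0],[0,0,0]]' --twist '[[0,0,0.023],[0,0,0.023],[0,0,0.023],[0,0,0.023],[0,0,0.023],[0,0,0],[0,0,0],[0,0,0],[0,0,0],[0,0,0],[0,0,0],[0,0,0],[0,0,0],[0,0,0],[0,0,0],[0,0,0]]'

```text
clock: 17.15
position: [0.3869, -0.3164, 0.1495]
tool_rot: [3.139, -0.0, 0.079]
force: [-0.1, 1.3, -0.7]
grip_width: 0.0164
finger_force: 61.3
```

Run:
```python
from h import *
s=bot.observe(); print(s["position"],s["tool_rot"])
f=snap("scene","s3",(340,160,580,320),2.5)
c=np.array([.426,-.261]);a=.084; Rm=np.array([[np.cos(a),-np.sin(a)],[np.sin(a),np.cos(a)]])
for q in [(.075,.085),(.075,-.085),(-.075,-.085),(-.075,.085)]:
    p=proj(f,np.r_[c+Rm@q,.026]); print(((p[0]-340)*2.5,(p[1]-160)*2.5))
```

```text
[ 0.38687386 -0.3164312   0.14948711] [ 3.13879772e+00 -1.10826457e-04  7.93238489e-02]
(np.float64(159.45445301367485), np.float64(186.64542933863743))
(np.float64(255.38664709394766), np.float64(95.66212298473651))
(np.float64(419.39780722694377), np.float64(152.8322724060937))
(np.float64(335.49682040685525), np.float64(258.5579856667877))
```

View pics/s3.png

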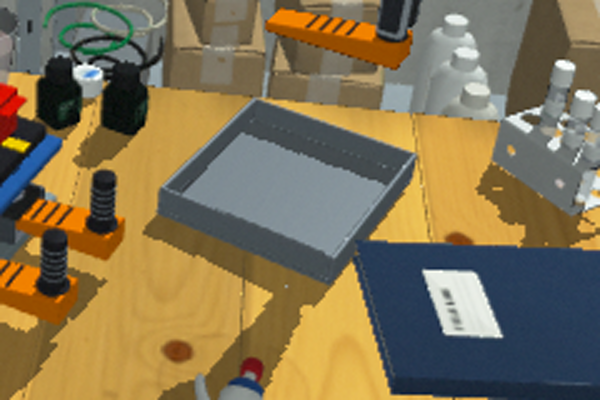

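The tray corners at (160,190), (257,99), (415,155) and (333,260) match the estimate. Lowering the wedge.

apply_moves --claw '[0.01,0.01,0.01,0.01,0.01,0.01,0.01]' --xyz '[[0,-0.004,0.025],[0,0,0.025],[0,0,0.025],[0,0,0.02],[0,0,0.013],[0,0,0.009],[0,0,0]]' --twist '[[0,0,0],[0,0,0],[0,0,0],[0,0,0],[0,0,0],[0,0,0],[0,0,0]]'

```text
clock: 17.9
position: [0.3872, -0.3075, 0.0319]
tool_rot: [-3.141, 0.0, 0.084]
force: [0.3, -0.7, -1.0]
grip_width: 0.0166
finger_force: 61.7
```

apply_moves --claw '[0.01,0.01,0.036,0.036,0.036,0.036,0.036,0.036,0.036,0.036]' --xyz '[[0,0.004,0.001],[0,0,0.001],[0,0,0],[0,0,0],[0,0,0],[0,0,-0.02],[0,0,-0.025],[0,0,-0.025],[0,0,-0.025],[0,0,-0.025]]' --twist '[[0,0,0],[0,0,0],[0,0,0],[0,0,0],[0,0,0],[0,0,0],[0,0,0],[0,0,0],[0,0,-0.065],[0,0,-0.066]]'

```text
clock: 18.9
position: [0.3874, -0.3117, 0.1513]
tool_rot: [3.141, 0.0, 0.217]
force: [0.6, 0.4, 0.5]
grip_width: 0.0357
finger_force: 0.0
```

apply_moves --claw '[0.04,0.04,0.04,0.04,0.04,0.04,0.04,0.04,0.04]' --xyz '[[0.0185,-0.0352,0],[0.0185,-0.0352,0],[0.0185,-0.0352,0],[0.0185,-0.0352,0],[0.0185,-0.0352,0],[0.0185,-0.0352,0],[0.0185,-0.0352,0],[0.0185,-0.0352,0],[0,0,0]]' --twist '[[0,0,0],[0,0,0],[0,0,0],[0,0,0],[0,0,0],[0,0,0],[0,0,0],[0,0,0],[0,0,0]]'

```text
clock: 19.8
position: [0.4731, -0.0002, 0.1501]
tool_rot: [-3.141, -0.0, 0.221]
force: [-0.1, -0.4, 1.1]
grip_width: 0.04
finger_force: 0.0
```

Run:
```python
from h import *
s=bot.observe(); print(s["position"],s["tool_rot"],s["clock"])
f=snap("scene","s4",(280,150,520,310),2.5); print(drag(f))
for p in ([.4715,-.005,.088],[.487,-.08,.088]): u,v=proj(f,p); print((u-280)*2.5,(v-150)*2.5)
```

```text
[ 4.73125839e-01 -2.49656687e-04  1.50060892e-01] [-3.14051316e+00 -3.46127506e-04  2.21460737e-01] 19.8
[(0.89, 0.32, 1.03), (0.89, -0.0, 0.86)]
203.46632289335986 259.6281661708018
251.69257346376725 202.2895337845825
```

View pics/s4.png

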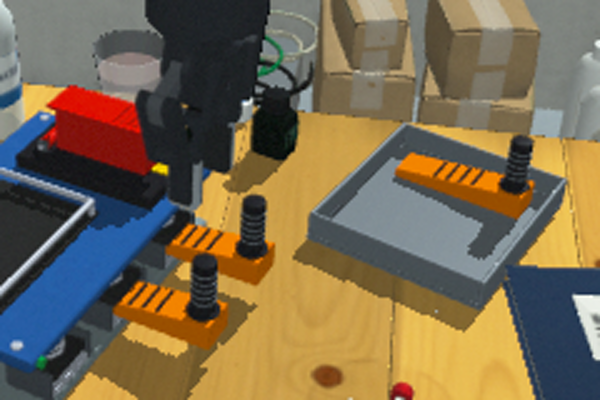

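Wedge 0 is lying in the tray, and post 1's top at (204,259) agrees with the estimate. Gripping it.

apply_moves --claw '[0.04,0.04,0.04,0.04,0.04,0.04,0.01,0.01,0.01,0.01]' --xyz '[[-0.0026,0.0044,0],[0,0,0.023],[0,0,0.02],[0,0,0.02],[0,0,0.02],[0,0,0.02],[0,0,0],[0,0,0],[0,0,0],[0,0,0]]' --twist '[[0,0,0.005],[0,0,0],[0,0,0],[0,0,0],[0,0,0],[0,0,0],[0,0,0],[0,0,0],[0,0,0],[0,0,0]]'

```text
clock: 20.85
position: [0.4689, -0.0105, 0.0475]
tool_rot: [-3.14, 0.003, 0.209]
force: [-2.8, 4.3, -18.2]
grip_width: 0.0164
finger_force: 58.8
```

apply_moves --claw '[0.01,0.01,0.01,0.01,0.01,0.01,0.01,0.01,0.01,0.01,0.01,0.01,0.01,0.01,0.01]' --xyz '[[0,0.003,0.0005],[-0.0003,0.003,0.0005],[-0.0003,0.003,0],[-0.0003,-0.003,0],[-0.0003,-0.003,0],[-0.0003,-0.003,0],[-0.0003,-0.003,0],[-0.0003,-0.003,0],[-0.0003,-0.003,0],[-0.0003,0.003,0],[-0.0003,0.003,0],[-0.0003,0.003,0],[-0.0003,0.003,0],[-0.0003,0.003,0],[-0.0003,0.003,0]]' --twist '[[0,0,-0.038],[0,0,-0.038],[0,0,-0.038],[0,0,0.038],[0,0,0.038],[0,0,0.038],[0,0,0.038],[0,0,0.038],[0,0,0.038],[0,0,-0.038],[0,0,-0.038],[0,0,-0.038],[0,0,-0.038],[0,0,-0.038],[0,0,-0.038]]'

```text
clock: 22.35
position: [0.469, -0.0192, 0.0469]
tool_rot: [-3.142, -0.002, 0.323]
force: [7.2, 8.0, -14.3]
grip_width: 0.0165
finger_force: 59.6
```

apply_moves --claw '[0.01,0.01,0.01,0.01,0.01,0.01,0.01,0.01,0.01,0.01,0.01,0.01]' --xyz '[[-0.0004,-0.003,0],[-0.0004,-0.003,0],[-0.0004,-0.003,0],[-0.0004,-0.003,0],[-0.0004,-0.003,0],[-0.0004,-0.003,0],[-0.0004,0.003,0],[-0.0004,0.003,0],[-0.0004,0.003,0],[-0.0004,0.003,0],[-0.0004,0.003,0],[-0.0004,0.003,0]]' --twist '[[0,0,0.036],[0,0,0.036],[0,0,0.036],[0,0,0.036],[0,0,0.036],[0,0,0.036],[0,0,-0.036],[0,0,-0.036],[0,0,-0.036],[0,0,-0.036],[0,0,-0.036],[0,0,-0.036]]'

```text
clock: 23.55
position: [0.4649, -0.0204, 0.047]
tool_rot: [3.141, -0.004, 0.323]
force: [13.3, 6.6, -17.1]
grip_width: 0.0168
finger_force: 59.5
```

Run:
```python
from h import *
s=bot.observe(); print(s["force"],s["moment"]); print(drag(bot.grab_frame("scene")))
```

```text
[ 13.28954315   6.62636375 -17.122418  ] [ 1.53625686 -2.40785863 -0.28236624]
[(0.87, 0.41, 1.02), (0.8, 0.01, 0.99)]
```

apply_moves --claw '[0.01,0.01,0.01,0.01,0.01,0.01,0.01,0.01,0.01,0.01,0.01,0.01,0.01,0.01,0.01,0.01,0.01,0.01]' --xyz '[[-0.0002,-0.003,0.0005],[-0.0005,-0.003,0.0005],[-0.0005,-0.003,0],[-0.0005,-0.003,0],[-0.0005,-0.003,0],[-0.0005,-0.003,0],[-0.0005,0.003,0],[-0.0005,0.003,0],[-0.0005,0.003,0],[-0.0005,0.003,0],[-0.0005,0.003,0],[-0.0005,0.003,0],[-0.0005,-0.003,0],[-0.0005,-0.003,0],[-0.0005,-0.003,0],[-0.0005,-0.003,0],[-0.0005,-0.003,0],[-0.0005,-0.003,0]]' --twist '[[0,0,0.035],[0,0,0.035],[0,0,0.035],[0,0,0.035],[0,0,0.035],[0,0,0.035],[0,0,-0.035],[0,0,-0.035],[0,0,-0.035],[0,0,-0.035],[0,0,-0.035],[0,0,-0.035],[0,0,0.035],[0,0,0.035],[0,0,0.035],[0,0,0.035],[0,0,0.035],[0,0,0.035]]'

```text
clock: 25.4
position: [0.4524, -0.0059, 0.0465]
tool_rot: [3.14, -0.006, 0.11]
force: [14.3, -1.6, -7.4]
grip_width: 0.0165
finger_force: 60.5
```

apply_moves --claw '[0.01,0.01,0.01,0.01,0.01,0.01,0.01,0.01,0.01,0.01,0.01,0.01,0.01,0.01,0.01,0.01,0.01,0.01]' --xyz '[[-0.0005,0.003,0],[-0.0005,0.003,0],[-0.0005,0.003,0],[-0.0005,0.003,0],[-0.0005,0.003,0],[-0.0005,0.003,0],[-0.0005,-0.003,0],[-0.0005,-0.003,0],[-0.0005,-0.003,0],[-0.0005,-0.003,0],[-0.0005,-0.003,0],[-0.0005,-0.003,0],[-0.0005,0.003,0],[-0.0005,0.003,0],[-0.0005,0.003,0],[-0.0005,0.003,0],[-0.0005,0.003,0],[-0.0005,0.003,0]]' --twist '[[0,0,-0.034],[0,0,-0.034],[0,0,-0.034],[0,0,-0.034],[0,0,-0.034],[0,0,-0.034],[0,0,0.034],[0,0,0.034],[0,0,0.034],[0,0,0.034],[0,0,0.034],[0,0,0.034],[0,0,-0.034],[0,0,-0.034],[0,0,-0.034],[0,0,-0.034],[0,0,-0.034],[0,0,-0.034]]'

```text
clock: 27.2
position: [0.4462, -0.0252, 0.0464]
tool_rot: [3.14, -0.005, 0.316]
force: [11.3, 3.0, -8.0]
grip_width: 0.0162
finger_force: 60.7
```

Run:
```python
from h import *
print(drag(bot.grab_frame("scene")))
```

```text
[(1.98, 0.76, 1.06), (1.56, 0.21, 1.05)]
```

apply_moves --claw '[0.01,0.01,0.01,0.01,0.01,0.01,0.01,0.01,0.01,0.01,0.01,0.01,0.01,0.01,0.01,0.01,0.01,0.01]' --xyz '[[0,-0.003,0],[-0.0004,-0.003,0],[-0.0004,-0.003,0],[-0.0004,-0.003,0],[-0.0004,-0.003,0],[-0.0004,-0.003,0],[-0.0005,0.003,0],[-0.0005,0.003,0],[-0.0005,0.003,0],[-0.0005,0.003,0],[-0.0005,0.003,0],[-0.0005,0.003,0],[-0.0006,-0.003,0],[-0.0006,-0.003,0],[-0.0006,-0.003,0],[-0.0006,-0.003,0],[-0.0006,-0.003,0],[-0.0006,-0.003,0]]' --twist '[[0,0,0.034],[0,0,0.034],[0,0,0.034],[0,0,0.034],[0,0,0.034],[0,0,0.034],[0,0,-0.033],[0,0,-0.033],[0,0,-0.033],[0,0,-0.033],[0,0,-0.033],[0,0,-0.033],[0,0,0.033],[0,0,0.033],[0,0,0.033],[0,0,0.033],[0,0,0.033],[0,0,0.033]]'

```text
clock: 29.05
position: [0.4328, -0.0095, 0.0463]
tool_rot: [3.141, -0.005, 0.11]
force: [11.3, 2.6, -6.4]
grip_width: 0.0166
finger_force: 60.7
```

apply_moves --claw '[0.01,0.01,0.01,0.01,0.01,0.01,0.01,0.01,0.01,0.01]' --xyz '[[-0.0006,0.003,0],[-0.0006,0.003,0],[-0.0006,0.003,0],[-0.0006,0.003,0],[-0.0006,0.003,0],[-0.0006,0.003,0],[-0.0006,-0.003,0],[-0.0006,-0.003,0],[-0.0006,-0.003,0],[-0.001,0,0]]' --twist '[[0,0,-0.033],[0,0,-0.033],[0,0,-0.033],[0,0,-0.033],[0,0,-0.033],[0,0,-0.033],[0,0,0.033],[0,0,0.033],[0,0,0.033],[0,0,0]]'

```text
clock: 30.05
position: [0.425, -0.0195, 0.0454]
tool_rot: [-3.142, 0.0, 0.211]
force: [0.8, -0.4, -1.1]
grip_width: 0.0165
finger_force: 61.2
```

apply_moves --claw '[0.01,0.01,0.01,0.01,0.01,0.01,0.01,0.01,0.01,0.01,0.01,0.01,0.01,0.01,0.01]' --xyz '[[-0.002,0,0],[-0.004,0,0],[-0.006,0,0],[-0.006,0,0],[-0.006,0,0],[-0.006,0,0],[-0.006,0,0],[-0.006,0,0],[0,0,-0.015],[0,0,-0.02],[0,0,-0.02],[0,0,-0.02],[0,0,-0.02],[0,0,-0.01],[0,0,0]]' --twist '[[0,0,0],[0,0,0],[0,0,0],[0,0,0],[0,0,0],[0,0,0],[0,0,0],[0,0,0],[0,0,0],[0,0,0.025],[0,0,0.025],[0,0,0.025],[0,0,0.025],[0,0,0.027],[0,0,0]]'

```text
clock: 31.55
position: [0.3845, -0.0286, 0.1511]
tool_rot: [-3.141, -0.002, 0.086]
force: [0.0, -0.3, -1.4]
grip_width: 0.0163
finger_force: 61.2
```

apply_moves --claw '[0.01,0.01,0.01,0.01,0.01,0.01,0.01,0.01,0.01]' --xyz '[[-0.003,0.0337,0],[-0.003,0.0337,0],[-0.003,0.0337,0],[-0.003,0.0337,0],[-0.003,0.0337,0],[-0.003,0.0337,0],[-0.003,0.0337,0],[0,0,0],[0,0,0]]' --twist '[[0,0,0],[0,0,0],[0,0,0],[0,0,0],[0,0,0],[0,0,0],[0,0,0],[0,0,0],[0,0,0]]'

```text
clock: 32.45
position: [0.3826, -0.266, 0.1494]
tool_rot: [-3.141, 0.001, 0.085]
force: [-0.8, 0.2, -2.1]
grip_width: 0.0167
finger_force: 61.2
```

Run:
```python
from h import *
s=bot.observe(); print(s["position"],s["tool_rot"])
f=snap("scene","s5",(300,160,540,320),2.5); print(drag(f))
c=np.array([.426,-.261]);a=.084; Rm=np.array([[np.cos(a),-np.sin(a)],[np.sin(a),np.cos(a)]])
for q in [(.075,.085),(.075,-.085),(-.075,-.085),(-.075,.085)]:
    p=proj(f,np.r_[c+Rm@q,.026]); print(((p[0]-300)*2.5,(p[1]-160)*2.5))
```

```text
[ 0.38263912 -0.26604826  0.14938277] [-3.14085984e+00  1.05650748e-03  8.45246744e-02]
[(1.95, 0.77, 1.06), (1.54, 0.46, 0.95)]
(np.float64(259.4544530136749), np.float64(186.64542933863743))
(np.float64(355.38664709394766), np.float64(95.66212298473651))
(np.float64(519.3978072269438), np.float64(152.8322724060937))
(np.float64(435.49682040685525), np.float64(258.5579856667877))
```

View pics/s5.png

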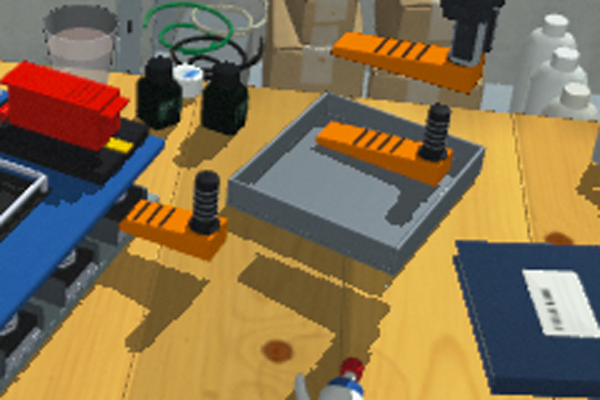

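The tray has been knocked: its corners are now at (230,180), (325,93), (485,150) and (400,245), about 13 px left. I'll recompute its pose.

Run:
```python
from h import *
g=bot.grab_frame("scene")
for name,cs in (("old",[(160,190),(257,99),(415,155),(333,260)]),("new",[(230,180),(325,93),(485,150),(400,245)])):
    ox=340 if name=="old" else 300
    P=np.array([ray(g,ox+u/2.5,160+v/2.5,.026)[:2] for u,v in cs]); print(name,P.round(3).tolist(),P.mean(0).round(4))
    E=np.roll(P,-1,0)-P; print(np.linalg.norm(E,axis=1).round(3),np.arctan2(E[:,1],E[:,0]).round(3))
p=ray(g,300+439/2.5,160+105/2.5,.070); print("post0 top",p)
```

```text
old [[0.491, -0.167], [0.504, -0.336], [0.36, -0.347], [0.345, -0.18]] [ 0.4247 -0.2572]
[0.169 0.145 0.167 0.147] [-1.493 -3.065  1.661  0.091]
new [[0.517, -0.162], [0.531, -0.325], [0.382, -0.337], [0.372, -0.179]] [ 0.4502 -0.2508]
[0.164 0.149 0.158 0.146] [-1.485 -3.064  1.634  0.121]
post0 top [ 0.41607453 -0.30878023  0.07      ]
```

apply_moves --claw '[0.01,0.01,0.01,0.01,0.01,0.01,0.01,0.01]' --xyz '[[0.014,-0.0018,0],[0.014,-0.0018,0.015],[0,0,0.025],[0,0,0.025],[0,0,0.025],[0,0,0.02],[0,0,0.01],[0,0,0]]' --twist '[[0,0,0],[0,0,0],[0,0,0],[0,0,0],[0,0,0],[0,0,0],[0,0,0],[0,0,0]]'

```text
clock: 33.35
position: [0.4112, -0.2589, 0.0295]
tool_rot: [-3.141, 0.001, 0.087]
force: [-0.5, -0.2, -0.9]
grip_width: 0.0165
finger_force: 61.3
```

apply_moves --claw '[0.01,0.036,0.036,0.036,0.036,0.036,0.036,0.036,0.036,0.036]' --xyz '[[0,0,0.001],[0,0,0],[0,0,0],[0,0,0],[0,0,-0.02],[0,0,-0.025],[0,0,-0.025],[0,0,-0.025],[0,0,-0.025],[0,0,0]]' --twist '[[0,0,0],[0,0,0],[0,0,0],[0,0,0],[0,0,0],[0,0,0],[0,0,0],[0,0,-0.065],[0,0,-0.065],[0,0,0]]'

```text
clock: 34.35
position: [0.4122, -0.2604, 0.152]
tool_rot: [3.139, -0.004, 0.218]
force: [0.8, 0.3, -1.4]
grip_width: 0.0361
finger_force: 0.0
```

apply_moves --claw '[0.04,0.04,0.04,0.04,0.04,0.04,0.04]' --xyz '[[0.0215,-0.0316,0],[0.0215,-0.0316,0],[0.0215,-0.0316,0],[0.0215,-0.0316,0],[0.0215,-0.0316,0],[0,0,0],[0,0,0]]' --twist '[[0,0,0],[0,0,0],[0,0,0],[0,0,0],[0,0,0],[0,0,0],[0,0,0]]'

```text
clock: 35.05
position: [0.4821, -0.0818, 0.1489]
tool_rot: [3.142, 0.0, 0.217]
force: [-0.5, 0.5, 0.1]
grip_width: 0.04
finger_force: 0.0
```

Run:
```python
from h import *
s=bot.observe(); print(s["position"],s["tool_rot"])
f=snap("scene","s6",(300,150,540,310),2.5); print(drag(f))
u,v=proj(f,[.4835,-.083,.088]); print((u-300)*2.5,(v-150)*2.5)
print(bot.find_in("scene","wedge2_grip")[:2])
```

```text
[ 0.48214137 -0.0817858   0.14894326] [3.14155307e+00 4.83740459e-04 2.17014507e-01]
[(1.96, 0.77, 1.06), (1.55, 0.46, 0.94)]
208.01094787046097 202.3390511312362
[{'position': [0.4927, -0.074, 0.0384], 'score': 0.6}]
```

View pics/s6.png

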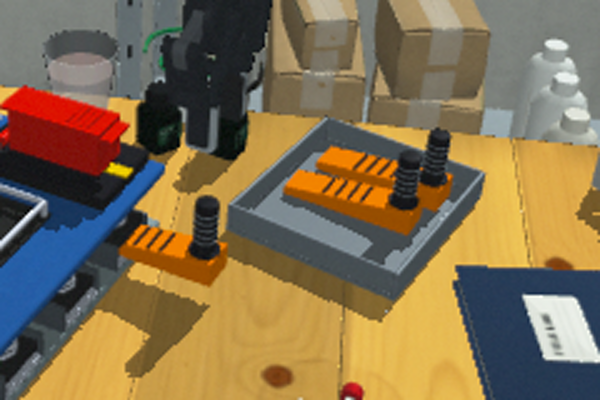

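Post 2's top at (207,201) agrees with the prediction, and two wedges lie flat in the tray. Gripping the third.

apply_moves --claw '[0.04,0.04,0.04,0.04,0.04,0.01,0.01,0.01,0.01]' --xyz '[[0.001,0.0015,0.021],[0,0,0.02],[0,0,0.02],[0,0,0.02],[0,0,0.02],[0,0,0],[0,0,0],[0,0,0],[0,0,0.001]]' --twist '[[0,0,0],[0,0,0],[0,0,0],[0,0,0],[0,0,0],[0,0,0],[0,0,0],[0,0,0],[0,0,0]]'

```text
clock: 36.05
position: [0.4825, -0.0843, 0.0479]
tool_rot: [-3.142, 0.001, 0.215]
force: [-14.0, -2.4, 14.6]
grip_width: 0.0165
finger_force: 61.2
```

apply_moves --claw '[0.01,0.01,0.01,0.01,0.01,0.01,0.01,0.01,0.01,0.01,0.01,0.01,0.01,0.01,0.01]' --xyz '[[0,0.003,0.0005],[-0.0003,0.003,0],[-0.0003,0.003,0],[-0.0003,-0.003,0],[-0.0003,-0.003,0],[-0.0003,-0.003,0],[-0.0003,-0.003,0],[-0.0003,-0.003,0],[-0.0003,-0.003,0],[-0.0003,0.003,0],[-0.0003,0.003,0],[-0.0003,0.003,0],[-0.0003,0.003,0],[-0.0003,0.003,0],[-0.0003,0.003,0]]' --twist '[[0,0,-0.038],[0,0,-0.038],[0,0,-0.038],[0,0,0.038],[0,0,0.038],[0,0,0.038],[0,0,0.038],[0,0,0.038],[0,0,0.038],[0,0,-0.038],[0,0,-0.038],[0,0,-0.038],[0,0,-0.038],[0,0,-0.038],[0,0,-0.038]]'

```text
clock: 37.55
position: [0.4828, -0.0924, 0.048]
tool_rot: [3.142, -0.003, 0.332]
force: [5.3, 8.1, -2.6]
grip_width: 0.0167
finger_force: 59.9
```

apply_moves --claw '[0.01,0.01,0.01,0.01,0.01,0.01,0.01,0.01,0.01,0.01,0.01,0.01]' --xyz '[[-0.0003,-0.003,0],[-0.0003,-0.003,0],[-0.0003,-0.003,0],[-0.0003,-0.003,0],[-0.0003,-0.003,0],[-0.0003,-0.003,0],[-0.0004,0.003,0],[-0.0004,0.003,0],[-0.0004,0.003,0],[-0.0004,0.003,0],[-0.0004,0.003,0],[-0.0004,0.003,0]]' --twist '[[0,0,0.036],[0,0,0.036],[0,0,0.036],[0,0,0.036],[0,0,0.036],[0,0,0.036],[0,0,-0.036],[0,0,-0.036],[0,0,-0.036],[0,0,-0.036],[0,0,-0.036],[0,0,-0.036]]'

```text
clock: 38.75
position: [0.4792, -0.0935, 0.0481]
tool_rot: [3.141, -0.005, 0.332]
force: [12.5, 7.9, -7.5]
grip_width: 0.0166
finger_force: 59.7
```

Run:
```python
from h import *
s=bot.observe(); print(s["force"],s["moment"]); print(drag(bot.grab_frame("scene")))
```

```text
[12.53640674  7.89055306 -7.48830637] [ 1.78583416 -2.12688809 -0.35761847]
[(1.95, 0.77, 1.07), (1.55, 0.26, 1.04)]
```

apply_moves --claw '[0.01,0.01,0.01,0.01,0.01,0.01,0.01,0.01,0.01,0.01,0.01,0.01,0.01,0.01,0.01,0.01,0.01,0.01]' --xyz '[[-0.0002,-0.003,0],[-0.0004,-0.003,0],[-0.0004,-0.003,0],[-0.0004,-0.003,0],[-0.0004,-0.003,0],[-0.0004,-0.003,0],[-0.0004,0.003,0],[-0.0004,0.003,0],[-0.0004,0.003,0],[-0.0004,0.003,0],[-0.0004,0.003,0],[-0.0004,0.003,0],[-0.0005,-0.003,0],[-0.0005,-0.003,0],[-0.0005,-0.003,0],[-0.0005,-0.003,0],[-0.0005,-0.003,0],[-0.0005,-0.003,0]]' --twist '[[0,0,0.035],[0,0,0.035],[0,0,0.035],[0,0,0.035],[0,0,0.035],[0,0,0.035],[0,0,-0.035],[0,0,-0.035],[0,0,-0.035],[0,0,-0.035],[0,0,-0.035],[0,0,-0.035],[0,0,0.035],[0,0,0.035],[0,0,0.035],[0,0,0.035],[0,0,0.035],[0,0,0.035]]'

```text
clock: 40.6
position: [0.4675, -0.079, 0.0482]
tool_rot: [3.139, -0.007, 0.119]
force: [15.4, -0.9, -11.2]
grip_width: 0.0167
finger_force: 59.6
```

apply_moves --claw '[0.01,0.01,0.01,0.01,0.01,0.01,0.01,0.01,0.01,0.01,0.01,0.01,0.01,0.01,0.01,0.01,0.01,0.01]' --xyz '[[-0.0004,0.003,0],[-0.0004,0.003,0],[-0.0004,0.003,0],[-0.0004,0.003,0],[-0.0004,0.003,0],[-0.0004,0.003,0],[-0.0005,-0.003,0],[-0.0005,-0.003,0],[-0.0005,-0.003,0],[-0.0005,-0.003,0],[-0.0005,-0.003,0],[-0.0005,-0.003,0],[-0.0005,0.003,0],[-0.0005,0.003,0],[-0.0005,0.003,0],[-0.0005,0.003,0],[-0.0005,0.003,0],[-0.0005,0.003,0]]' --twist '[[0,0,-0.034],[0,0,-0.034],[0,0,-0.034],[0,0,-0.034],[0,0,-0.034],[0,0,-0.034],[0,0,0.034],[0,0,0.034],[0,0,0.034],[0,0,0.034],[0,0,0.034],[0,0,0.034],[0,0,-0.034],[0,0,-0.034],[0,0,-0.034],[0,0,-0.034],[0,0,-0.034],[0,0,-0.034]]'

```text
clock: 42.4
position: [0.4619, -0.0982, 0.0481]
tool_rot: [3.139, -0.005, 0.326]
force: [12.0, 3.8, -9.1]
grip_width: 0.0164
finger_force: 59.9
```

Run:
```python
from h import *
print(drag(bot.grab_frame("scene")))
```

```text
[(2.37, 0.94, 0.95), (1.84, 0.63, 0.94)]
```

apply_moves --claw '[0.01,0.01,0.01,0.01,0.01,0.01,0.01,0.01,0.01,0.01,0.01,0.01,0.01,0.01,0.01,0.01,0.01,0.01]' --xyz '[[0,-0.003,0],[-0.0005,-0.003,0],[-0.0005,-0.003,0],[-0.0005,-0.003,0],[-0.0005,-0.003,0],[-0.0005,-0.003,0],[-0.0005,0.003,0],[-0.0005,0.003,0],[-0.0005,0.003,0],[-0.0005,0.003,0],[-0.0005,0.003,0],[-0.0005,0.003,0],[-0.0006,-0.003,0],[-0.0006,-0.003,0],[-0.0006,-0.003,0],[-0.0006,-0.003,0],[-0.0006,-0.003,0],[-0.0006,-0.003,0]]' --twist '[[0,0,0.034],[0,0,0.034],[0,0,0.034],[0,0,0.034],[0,0,0.034],[0,0,0.034],[0,0,-0.033],[0,0,-0.033],[0,0,-0.033],[0,0,-0.033],[0,0,-0.033],[0,0,-0.033],[0,0,0.033],[0,0,0.033],[0,0,0.033],[0,0,0.033],[0,0,0.033],[0,0,0.033]]'

```text
clock: 44.25
position: [0.4476, -0.0829, 0.048]
tool_rot: [3.141, -0.005, 0.119]
force: [8.0, 3.5, -7.3]
grip_width: 0.0167
finger_force: 60.0
```

apply_moves --claw '[0.01,0.01,0.01,0.01,0.01,0.01,0.01,0.01,0.01,0.01]' --xyz '[[-0.0006,0.003,0],[-0.0006,0.003,0],[-0.0006,0.003,0],[-0.0006,0.003,0],[-0.0006,0.003,0],[-0.0006,0.003,0],[-0.0006,-0.003,0],[-0.0006,-0.003,0],[-0.0006,-0.003,0],[-0.001,0,0]]' --twist '[[0,0,-0.033],[0,0,-0.033],[0,0,-0.033],[0,0,-0.033],[0,0,-0.033],[0,0,-0.033],[0,0,0.033],[0,0,0.033],[0,0,0.033],[0,0,0]]'

```text
clock: 45.25
position: [0.4399, -0.0928, 0.0468]
tool_rot: [-3.141, 0.0, 0.217]
force: [0.3, -0.6, -0.2]
grip_width: 0.0166
finger_force: 60.7
```

apply_moves --claw '[0.01,0.01,0.01,0.01,0.01,0.01,0.01,0.01,0.01,0.01,0.01,0.01,0.01,0.01,0.01]' --xyz '[[-0.002,0,0],[-0.004,0,0],[-0.008,0,0],[-0.008,0,0],[-0.008,0,0],[-0.008,0,0],[-0.008,0,0],[0,0,-0.015],[0,0,-0.02],[0,0,-0.02],[0,0,-0.02],[0,0,-0.02],[0,0,-0.01],[0,0,0],[0,0,0]]' --twist '[[0,0,0],[0,0,0],[0,0,0],[0,0,0],[0,0,0],[0,0,0],[0,0,0],[0,0,0],[0,0,0.026],[0,0,0.026],[0,0,0.026],[0,0,0.026],[0,0,0.028],[0,0,0],[0,0,0]]'

```text
clock: 46.75
position: [0.3949, -0.1033, 0.1515]
tool_rot: [-3.141, -0.0, 0.088]
force: [0.9, 0.4, -1.4]
grip_width: 0.0164
finger_force: 60.7
```

apply_moves --claw '[0.01,0.01,0.01,0.01,0.01]' --xyz '[[0.001,0.028,0],[0.001,0.028,0],[0.001,0.028,0],[0.001,0.026,0],[0,0,0]]' --twist '[[0,0,0],[0,0,0],[0,0,0],[0,0,0],[0,0,0]]'

```text
clock: 47.25
position: [0.4081, -0.2158, 0.151]
tool_rot: [3.14, 0.001, 0.084]
force: [-0.8, 0.4, -0.4]
grip_width: 0.0165
finger_force: 60.6
```

Run:
```python
from h import *
s=bot.observe(); print(s["position"],s["tool_rot"])
f=snap("scene","s7",(260,140,540,320),2.2); print(drag(f))
c=np.array([.453,-.2565]);a=.085; Rm=np.array([[np.cos(a),-np.sin(a)],[np.sin(a),np.cos(a)]])
for q in [(.075,.085),(.075,-.085),(-.075,-.085),(-.075,.085)]:
    p=proj(f,np.r_[c+Rm@q,.026]); print(((p[0]-260)*2.2,(p[1]-140)*2.2))
for q in("sample0_mid","sample1_mid"): print(bot.find_in("scene",q)[:2])
```

```text
[ 0.40810984 -0.21584495  0.15104622] [3.14033594e+00 6.61515239e-04 8.38396295e-02]
[(2.42, 0.97, 0.93), (1.73, 0.62, 0.92)]
(np.float64(289.49721826341965), np.float64(198.99030647178722))
(np.float64(375.52118644561165), np.float64(120.70393825497773))
(np.float64(516.2768168355433), np.float64(169.77332832044354))
(np.float64(440.1509670401726), np.float64(260.5532352470478))
[{'position': [0.6363, -0.2148, 0.0356], 'score': 0.92}]
[{'position': [0.5888, -0.2431, 0.03], 'score': 0.87}, {'position': [0.4367, -0.2465, 0.0192], 'score': 0.48}]
```

View pics/s7.png

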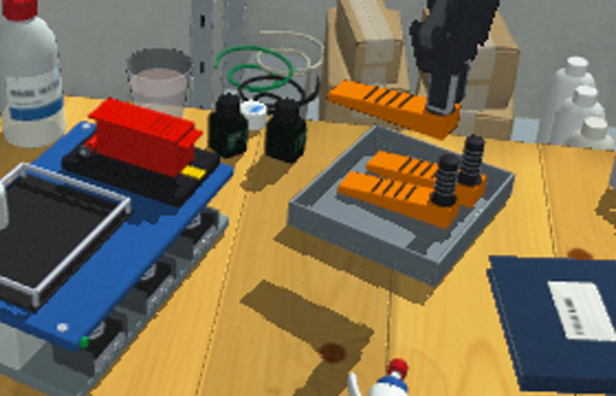

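The tray still matches its recomputed pose. Placing the third wedge.

apply_moves --claw '[0.01,0.01,0.01,0.01,0.01,0.01,0.01]' --xyz '[[-0.001,-0.003,0.02],[0,0,0.03],[0,0,0.03],[0,0,0.025],[0,0,0.012],[0,0,0.005],[0,0,0]]' --twist '[[0,0,0],[0,0,0],[0,0,0],[0,0,0],[0,0,0],[0,0,0],[0,0,0]]'

```text
clock: 48.1
position: [0.4073, -0.2096, 0.03]
tool_rot: [-3.141, 0.0, 0.087]
force: [0.1, -0.4, -1.8]
grip_width: 0.0169
finger_force: 60.9
```

apply_moves --claw '[0.01,0.034,0.034,0.034,0.034,0.034,0.034,0.034,0.06,0.06]' --xyz '[[0,0,0],[0,0,0],[0,0,0],[0,0,0],[0,0,-0.02],[0,0,-0.025],[0,0,-0.025],[0,0,-0.025],[0,0,-0.025],[0,0,0]]' --twist '[[0,0,0],[0,0,0],[0,0,0],[0,0,0],[0,0,0],[0,0,0],[0,0,0],[0,0,0],[0,0,0],[0,0,0]]'

```text
clock: 49.1
position: [0.4085, -0.2103, 0.1522]
tool_rot: [3.14, -0.004, 0.087]
force: [0.7, -0.2, -0.3]
grip_width: 0.0596
finger_force: 0.0
```

Run:
```python
from h import *
g=bot.grab_frame("scene")
# cap tops in s7-like view: sample0 cap (229,101), sample1 cap (287,102) of crop 2.2 @ (260,140)
for u,v in((229,100),(287,102)): print(ray(g,260+u/2.2,140+v/2.2,.06))
f=snap("top","t8",(360,150,480,250),5)
print(f["view"][0,:])
```

```text
[ 0.63988195 -0.22304802  0.06      ]
[ 0.59369005 -0.25822644  0.06      ]
[ 7.84703532e-04 -9.99972763e-01 -7.33876184e-03 -6.41738896e-02]
```

View pics/t8.png

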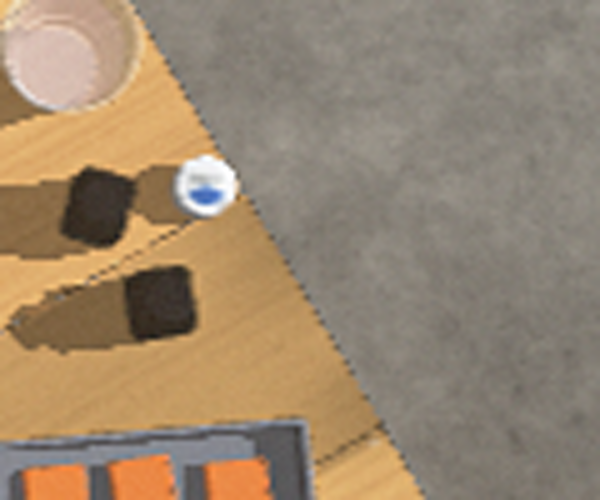

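Both bottles are clear: sample0 at crop (98,207) turned about -0.33 rad, and sample1 at (162,304) turned about +0.12 rad. Small white vial beside sample0. I'll take sample1 first.

apply_moves --claw '[0.055,0.055,0.055,0.055,0.055,0.055,0.055]' --xyz '[[0.0355,0.0134,0],[0.0355,0.0134,0],[0.0355,0.0134,0],[0.0355,0.0134,0],[0.0355,0.0134,0],[0,0,0],[0,0,0]]' --twist '[[0,0,-0.033],[0,0,0],[0,0,0],[0,0,0],[0,0,0],[0,0,0],[0,0,0]]'

```text
clock: 49.9
position: [0.5907, -0.2565, 0.1481]
tool_rot: [-3.141, 0.002, 0.119]
force: [0.1, 0.1, 0.0]
grip_width: 0.0551
finger_force: 0.0
```

Run:
```python
from h import *
s=bot.observe(); print(s["position"],s["tool_rot"])
f=snap("scene","s9",(210,130,450,300),3); print(drag(f))
for p in([.5925,-.2555,.06],[.640,-.223,.06],[.582,.097,.075],[.5965,.0306,.075]): u,v=proj(f,p); print((u-210)*3,(v-130)*3)
```

```text
[ 0.59065165 -0.25649013  0.14806752] [-3.14092300e+00  2.28173295e-03  1.19463100e-01]
[(2.36, 1.32, 0.89), (1.72, 0.56, 0.85)]
540.4696495626401 171.08525537980418
462.107076559683 166.33472839001504
193.19831395170831 392.8068719899998
257.60389802691964 330.28662792414934
```

View pics/s9.png

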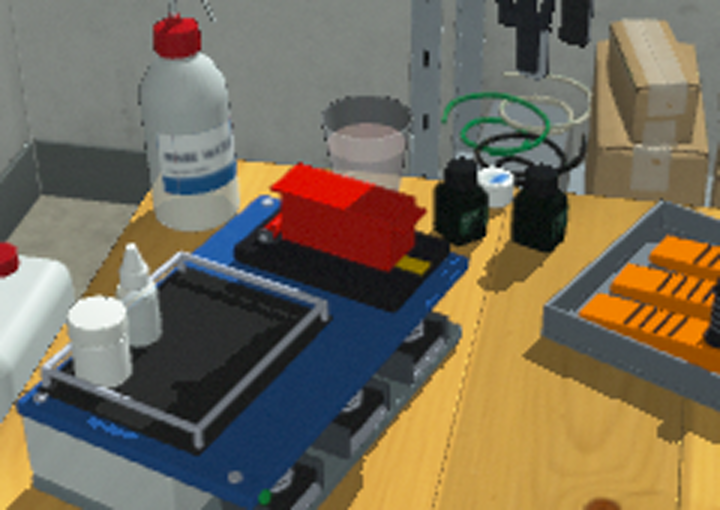

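The caps at (541,170) and (463,163) match, and the fence corners are at (198,432), (324,305), (182,258) and (46,372). Grasping sample1.

apply_moves --claw '[0.055,0.055,0.055,0.055,0.055,0.055,0.015,0.015,0.015,0.015]' --xyz '[[0.002,0,0.03],[0,0,0.03],[0,0,0.03],[0,0,0.02],[0,0,0.015],[0,0,0.007],[0,0,0],[0,0,0],[0,0,0],[0,0,0]]' --twist '[[0,0,0],[0,0,0],[0,0,0],[0,0,0],[0,0,0],[0,0,0],[0,0,0],[0,0,0],[0,0,0],[0,0,0]]' --force 35

```text
clock: 50.95
position: [0.5937, -0.2562, 0.0186]
tool_rot: [3.141, -0.001, 0.12]
force: [-0.1, 0.5, 4.3]
grip_width: 0.0301
finger_force: 36.2
```

Run:
```python
from h import *
g=bot.grab_frame("scene")
P=np.array([ray(g,210+u/3,130+v/3,.089)[:2] for u,v in [(198,432),(324,305),(182,258),(46,372)]])
print(P.round(3).tolist(),P.mean(0)); E=np.roll(P,-1,0)-P; print(np.linalg.norm(E,axis=1).round(3),np.arctan2(E[:,1],E[:,0]).round(3))
D=np.array([ray(g,210+u/3,130+v/3,.072)[:2] for u,v in [(252,505),(468,262)]]); print(D.round(4).tolist())
C=[ray(g,210+u/3,130+v/3,.124)[:2].round(4).tolist() for u,v in [(427,212),(387,270),(270,188),(305,165)]]; print(C)
```

```text
[[0.542, 0.129], [0.571, -0.002], [0.673, 0.022], [0.646, 0.151]] [0.60806859 0.07501341]
[0.133 0.105 0.133 0.106] [-1.356  0.221  1.78  -2.926]
[[0.4933, 0.1365], [0.5485, -0.1149]]
[[0.5561, -0.0811], [0.5333, -0.0171], [0.6501, -0.0366], [0.6532, -0.0721]]
```

apply_moves --claw '[0.015,0.015,0.015,0.015,0.015,0.015,0.015,0.015,0.015,0.015,0.015,0.015,0.015,0.015,0.015,0.015,0.015,0.015,0.015]' --xyz '[[0,0,-0.02],[0,0,-0.04],[0,0,-0.04],[0,0,-0.04],[0,0,-0.035],[0,0,0],[0.00635,-0.035,0],[0.00635,-0.035,0],[0.00635,-0.035,0],[0.00635,-0.035,0],[0.00635,-0.035,0],[0.00635,-0.035,0],[0.00635,-0.035,0],[0.00635,-0.035,0],[0.00635,-0.035,0],[0.00635,-0.035,0],[0,0,0],[0,0,0],[0,0,0]]' --twist '[[0,0,0],[0,0,-0.019],[0,0,-0.019],[0,0,-0.019],[0,0,-0.019],[0,0,-0.019],[0,0,0],[0,0,0],[0,0,0],[0,0,0],[0,0,0],[0,0,0],[0,0,0],[0,0,0],[0,0,0],[0,0,0],[0,0,0],[0,0,0],[0,0,0]]'

```text
clock: 52.9
position: [0.5807, 0.0984, 0.1927]
tool_rot: [3.141, 0.0, 0.214]
force: [0.5, -0.7, -0.9]
grip_width: 0.0299
finger_force: 35.6
```

Lowering to the mat (TCP about 0.094).

apply_moves --claw '[0.015,0.015,0.015,0.015,0.015,0.015]' --xyz '[[0,0,0.03],[0,0,0.03],[0,0,0.02],[0,0,0.01],[0,0,0.006],[0,0,0]]' --twist '[[0,0,0],[0,0,0],[0,0,0],[0,0,0],[0,0,0],[0,0,0]]'

```text
clock: 53.5
position: [0.5809, 0.0988, 0.0968]
tool_rot: [3.141, 0.0, 0.214]
force: [0.4, 0.5, -0.3]
grip_width: 0.0302
finger_force: 35.6
```

apply_moves --claw '[0.015,0.015,0.015]' --xyz '[[0,0,0.001],[0,0,0.001],[0,0,0]]' --twist '[[0,0,0],[0,0,0],[0,0,0]]'

```text
clock: 53.8
position: [0.581, 0.0995, 0.0952]
tool_rot: [-3.141, -0.001, 0.215]
force: [0.1, -0.5, 0.3]
grip_width: 0.0301
finger_force: 35.6
```

apply_moves --claw '[0.015,0.015,0.044,0.044,0.044,0.044,0.044,0.05,0.05,0.05,0.05,0.05]' --xyz '[[0,0,0.001],[0,0,0.0005],[0,0,0],[0,0,0],[0,0,0],[0,0,-0.015],[0,0,-0.03],[0,0,-0.03],[0,0,-0.025],[0,0,0],[0,0,0],[0,0,0]]' --twist '[[0,0,0],[0,0,0],[0,0,0],[0,0,0],[0,0,0],[0,0,0],[0,0,0],[0,0,0],[0,0,0.136],[0,0,0.136],[0,0,0.136],[0,0,0.137]]'

```text
clock: 55.0
position: [0.5808, 0.0995, 0.1947]
tool_rot: [-3.141, -0.001, -0.336]
force: [1.2, 0.4, 0.4]
grip_width: 0.0504
finger_force: 0.0
```

apply_moves --claw '[0.05,0.05,0.05,0.05,0.05,0.05,0.05,0.05,0.05,0.05]' --xyz '[[0.02,0.0357,0],[0.02,0.0357,0],[0.02,0.0357,0],[0.02,0.0357,0],[0.02,0.0357,0],[0.02,0.0357,0],[0.02,0.0357,0],[0.02,0.0357,0],[0,0,0],[0,0,0]]' --twist '[[0,0,0],[0,0,0],[0,0,0],[0,0,0],[0,0,0],[0,0,0],[0,0,0],[0,0,0],[0,0,0],[0,0,0]]'

```text
clock: 56.0
position: [0.6392, -0.2238, 0.1941]
tool_rot: [3.141, -0.0, -0.332]
force: [0.1, -0.2, 0.2]
grip_width: 0.0495
finger_force: 0.0
```

Run:
```python
from h import *
s=bot.observe(); print(s["position"],s["tool_rot"],s["clock"])
f=snap("scene","s10",(210,130,450,300),3)
p=s["position"]; print([ (round(d["position"][0],3),round(d["position"][1],3),round(d["position"][2],3),d["score"]) for q in ("sample0_mid","sample1_mid") for d in bot.find_in("scene",q)])
```

```text
[ 0.63917109 -0.2238108   0.19411098] [ 3.14132624e+00 -3.28461981e-04 -3.32169077e-01] 56.0
[(0.637, -0.215, 0.035, 0.84)]
```

View pics/s10.png

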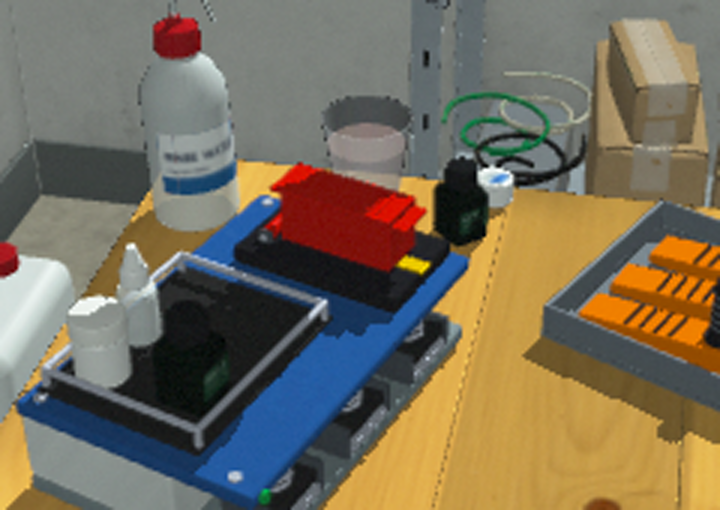

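Sample1 stands upright inside the fence at crop (190,355). Now grasping sample0 at (462,205).

apply_moves --claw '[0.05,0.05,0.05,0.05,0.05,0.05,0.05,0.015,0.015,0.015,0.015]' --xyz '[[0.0005,0,0.04],[0,0,0.04],[0,0,0.03],[0,0,0.03],[0,0,0.02],[0,0,0.012],[0,0,0.005],[0,0,0],[0,0,0],[0,0,0],[0,0,0]]' --twist '[[0,0,0],[0,0,0],[0,0,0],[0,0,0],[0,0,0],[0,0,0],[0,0,0],[0,0,0],[0,0,0],[0,0,0],[0,0,0]]'

```text
clock: 57.25
position: [0.6404, -0.223, 0.0172]
tool_rot: [-3.141, -0.001, -0.33]
force: [-0.5, 0.9, 6.8]
grip_width: 0.0303
finger_force: 34.9
```

apply_moves --claw '[0.015,0.015,0.015,0.015,0.015,0.015,0.015,0.015,0.015,0.015]' --xyz '[[0,0,-0.02],[0,0,-0.04],[0,0,-0.04],[0,0,-0.04],[0,0,-0.035],[0,0,0],[0,0,0],[0,0,0],[0,0,0],[0,0,0]]' --twist '[[0,0,0],[0,0,0],[0,0,0],[0,0,0],[0,0,0],[0,0,-0.136],[0,0,-0.136],[0,0,-0.136],[0,0,-0.137],[0,0,0]]'

```text
clock: 58.25
position: [0.6398, -0.2233, 0.193]
tool_rot: [3.141, -0.001, 0.217]
force: [-0.1, 0.6, -1.1]
grip_width: 0.0304
finger_force: 34.4
```

apply_moves --claw '[0.015,0.015,0.015,0.015,0.015,0.015,0.015,0.015,0.015,0.015,0.015]' --xyz '[[0.0013,-0.0324,0],[0.0013,-0.0324,0],[0.0013,-0.0324,0],[0.0013,-0.0324,0],[0.0013,-0.0324,0],[0.0013,-0.0324,0],[0.0013,-0.0324,0],[0.0013,-0.0324,0],[0,0,0],[0,0,0],[0,0,0]]' --twist '[[0,0,0],[0,0,0],[0,0,0],[0,0,0],[0,0,0],[0,0,0],[0,0,0],[0,0,0],[0,0,0],[0,0,0],[0,0,0]]'

```text
clock: 59.35
position: [0.595, 0.0315, 0.1918]
tool_rot: [3.141, -0.0, 0.211]
force: [0.6, -0.3, -1.0]
grip_width: 0.0307
finger_force: 34.5
```

apply_moves --claw '[0.015,0.015,0.015,0.015,0.015,0.015,0.015,0.015,0.015]' --xyz '[[0,0,0.03],[0,0,0.03],[0,0,0.02],[0,0,0.012],[0,0,0.005],[0,0,0.001],[0,0,0.001],[0,0,0],[0,0,0]]' --twist '[[0,0,0],[0,0,0],[0,0,0],[0,0,0],[0,0,0],[0,0,0],[0,0,0],[0,0,0],[0,0,0]]'

```text
clock: 60.25
position: [0.5952, 0.0327, 0.0929]
tool_rot: [-3.142, -0.001, 0.215]
force: [-0.5, -0.6, -0.3]
grip_width: 0.0309
finger_force: 34.5
```

apply_moves --claw '[0.015,0.044,0.044,0.044,0.044,0.044,0.05,0.05,0.05]' --xyz '[[0,0,0.0005],[0,0,0],[0,0,0],[0,0,0],[0,0,-0.015],[0,0,-0.03],[0,0,-0.03],[0,0,-0.025],[0,0,0]]' --twist '[[0,0,0],[0,0,0],[0,0,0],[0,0,0],[0,0,0],[0,0,0],[0,0,0],[0,0,0],[0,0,0]]'

```text
clock: 61.15
position: [0.5964, 0.0324, 0.1959]
tool_rot: [3.141, -0.005, 0.214]
force: [-0.2, -0.4, -0.3]
grip_width: 0.0499
finger_force: 0.0
```

Run:
```python
from h import *
s=bot.observe(); print(s["position"])
f=bot.grab_frame("top"); im=cv2.imread("pics/top0.png")[:,:,::-1]
m=((im[...,0]>130)&(im[...,1]<70)&(im[...,2]<70)).astype(np.uint8); m[:,:295]=0;m[:,345:]=0;m[:165]=0;m[235:]=0
ys,xs=np.nonzero(m); r=cv2.minAreaRect(np.c_[xs,ys].astype(np.float32)); B=cv2.boxPoints(r)
print(r,[ray(f,*b,.124)[:2].round(4).tolist() for b in B])
for nm,c in(("top",f),("scene",bot.grab_frame("scene"))):
  for q in ("cover","cover_grip","sample0_mid","sample1_mid","tray_in"):
    print(nm,q,[(np.round(d["position"],3).tolist(),round(d["score"],2)) for d in bot.find_in(nm,q)][:2])
```

```text
[0.59637173 0.03236404 0.19592661]
((316.87646484375, 198.19412231445312), (41.10832214355469, 15.293599128723145), 77.47119140625) [[0.6579, -0.0353], [0.666, -0.0712], [0.5694, -0.0925], [0.5615, -0.0568]]
top cover [([0.61, -0.062, 0.128], 0.94)]
top cover_grip [([0.608, -0.062, 0.123], 0.66)]
top sample0_mid []
top sample1_mid [([0.458, -0.298, 0.018], 0.61), ([0.448, -0.207, 0.015], 0.2)]
top tray_in [([0.449, -0.249, 0.001], 0.98), ([0.457, -0.297, 0.016], 0.41)]
scene cover [([0.604, -0.054, 0.12], 0.77)]
scene cover_grip [([0.603, -0.049, 0.116], 0.67), ([0.572, 0.073, 0.072], 0.34)]
scene sample0_mid [([0.591, 0.046, 0.111], 0.84)]
scene sample1_mid [([0.573, 0.11, 0.109], 0.76)]
scene tray_in [([0.45, -0.224, 0.016], 0.69), ([0.564, 0.077, 0.071], 0.35)]
```

apply_moves --claw '[0.06,0.06,0.06,0.06,0.06]' --xyz '[[-0.0082,0.0316,0],[-0.0082,0.0316,0],[-0.0082,0.0316,0],[0,0,0],[0,0,0]]' --twist '[[0,0,0],[0,0,0],[0,0,0],[0,0,0],[0,0,0]]'

```text
clock: 62.25
position: [0.591, -0.0657, 0.1918]
tool_rot: [-3.141, 0.0, 0.213]
force: [-0.7, 0.5, -0.9]
grip_width: 0.0596
finger_force: 0.0
```

apply_moves --claw '[0.06,0.06,0.06,0.06,0.06]' --xyz '[[0,0,0.03],[0,0,0.03],[0,0,0.025],[0,0,0.015],[0,0,0]]' --twist '[[0,0,0],[0,0,0],[0,0,0],[0,0,0],[0,0,0]]'

```text
clock: 62.75
position: [0.5903, -0.0643, 0.0903]
tool_rot: [-3.141, 0.003, 0.216]
force: [-0.0, -0.5, -0.2]
grip_width: 0.06
finger_force: 0.0
```

apply_moves --claw '[0.03,0.03,0.03,0.03,0.03]' --xyz '[[0,0,0],[0,0,0],[0,0,0],[0,0,0],[0,0,0]]' --twist '[[0,0,0],[0,0,0],[0,0,0],[0,0,0],[0,0,0]]' --force 20

```text
clock: 63.25
position: [0.5922, -0.0676, 0.0936]
tool_rot: [3.138, -0.003, 0.213]
force: [2.7, -13.7, -1.2]
grip_width: 0.0358
finger_force: 26.4
```

apply_moves --claw '[0.03,0.03,0.03,0.03,0.03,0.03,0.03,0.03]' --xyz '[[0,0.003,0],[0.002,0,-0.0047],[0.002,0,-0.0047],[0.0027,0,-0.0044],[0.0027,0,-0.0044],[0.0033,0,-0.0039],[0.0033,0,-0.0039],[0,0,0]]' --twist '[[0,0,0],[0,0,0],[0,0,0],[0,0,0],[0,0,0],[0,0,0],[0,0,0],[0,0,0]]'

```text
clock: 64.05
position: [0.6077, -0.0645, 0.1183]
tool_rot: [-3.141, -0.0, 0.215]
force: [-4.3, 3.4, 2.9]
grip_width: 0.0353
finger_force: 26.4
```

Run:
```python
from h import *
s=bot.observe(); print(s["force"],s["moment"]); g=bot.grab_frame("scene"); print(drag(g))
print(bot.find_in("scene","cover")[:2],bot.find_in("scene","cover_grip")[:2])
```

```text
[-4.31580944  3.39218942  2.85365854] [0.6654862  0.6962164  0.00287585]
[(2.57, 1.4, 0.83), (-3.64, -0.04, 0.25)]
[{'position': [0.5718, 0.0732, 0.073], 'score': 0.74}] [{'position': [0.606, -0.0489, 0.125], 'score': 0.89}]
```

apply_moves --claw '[0.03,0.03,0.03,0.03,0.03,0.03,0.03,0.03,0.03]' --xyz '[[0.0039,0,-0.0034],[0.0039,0,-0.0034],[0.0043,0,-0.0028],[0.0043,0,-0.0028],[0.0047,0,-0.0021],[0.0047,0,-0.0021],[0.005,0,-0.0014],[0.005,0,-0.0014],[0,0,0]]' --twist '[[0,0,0],[0,0,0],[0,0,0],[0,0,0],[0,0,0],[0,0,0],[0,0,0],[0,0,0],[0,0,0]]'

```text
clock: 65.1
position: [0.6427, -0.0569, 0.1374]
tool_rot: [-3.142, -0.0, 0.215]
force: [-2.2, 4.5, 2.7]
grip_width: 0.0355
finger_force: 27.8
```

apply_moves --claw '[0.03,0.03,0.03,0.03,0.03,0.03,0.03,0.03,0.03,0.03,0.03]' --xyz '[[0.0051,0,-0.0006],[0.0051,0,-0.0006],[0.0051,0,0.0002],[0.0051,0,0.0002],[0.0051,0,0.0009],[0.0051,0,0.0009],[0.0049,0,0.0017],[0.0049,0,0.0017],[0.0031,0,0.0014],[0,0,0],[0,0,0]]' --twist '[[0,0,0],[0,0,0],[0,0,0],[0,0,0],[0,0,0],[0,0,0],[0,0,0],[0,0,0],[0,0,0],[0,0,0],[0,0,0]]'

```text
clock: 66.2
position: [0.6858, -0.0475, 0.1321]
tool_rot: [3.141, -0.002, 0.215]
force: [-0.0, 4.1, 5.4]
grip_width: 0.0357
finger_force: 29.6
```

apply_moves --claw '[0.055,0.055,0.055,0.055,0.055,0.055,0.055,0.055,0.055,0.055]' --xyz '[[0,0,0],[0,0,0],[0,0,0],[0,0,-0.02],[0,0,-0.025],[0,0,-0.025],[0,0,-0.025],[0,0,-0.015],[0,0,0],[0,0,0]]' --twist '[[0,0,0],[0,0,0],[0,0,0],[0,0,0],[0,0,0],[0,0,0],[0,0,0],[0,0,0],[0,0,0],[0,0,0]]'

```text
clock: 67.2
position: [0.6846, -0.0477, 0.2407]
tool_rot: [-3.141, 0.0, 0.215]
force: [-0.2, -0.5, -0.9]
grip_width: 0.0554
finger_force: 0.0
```

Run:
```python
from h import *
f=bot.grab_frame("scene"); im=f["img"]
def redmask(im):
    m=((im[...,0].astype(int)>110)&(im[...,1]<70)&(im[...,2]<70)); m[:150]=0;m[240:]=0;m[:,285:290]=0;m[:,:292]=0;m[:,370:]=0; return m
for nm,i in(("start",cv2.imread("pics/scene0.png")[:,:,::-1]),("now",im)):
    ys,xs=np.nonzero(redmask(i)); print(nm,len(xs),xs.min(),xs.max(),ys.min(),ys.max(),xs.mean(),ys.mean())
for q in("cover","cover_grip","toggle_tip","toggle"): print(q,bot.find_in("scene",q)[:2])
h=np.array([.656,-.054,.088]); ex=np.array([.977,.213,0]);ez=np.array([0,0,1])
for th in(1.5,1.65,1.95): print(th,[np.round(proj(f,h+ex*(-a*np.cos(th)+b*np.sin(th))+ez*(a*np.sin(th)+b*np.cos(th)))).tolist() for a,b in((88,0),(88,38),(0,38))] if 0 else [np.round(proj(f,h+ex*(-a*np.cos(th)+b*np.sin(th))+ez*(a*np.sin(th)+b*np.cos(th)))).tolist() for a,b in((.088,0),(.088,.038),(0,.038))])
print(np.round(proj(f,h+ex*-.065+ez*.023)),np.round(proj(f,h+ex*-.039+ez*.023)))
```

```text
start 1160 296 354 184 239 322.5422413793103 201.00172413793103
now 419 292 310 159 208 297.68496420047734 186.17661097852027
cover [{'position': [0.6907, -0.0325, 0.1313], 'score': 0.87}]
cover_grip [{'position': [0.6898, -0.0338, 0.1275], 'score': 0.92}]
toggle_tip [{'position': [0.6007, -0.0649, 0.1079], 'score': 0.36}]
toggle [{'position': [0.5736, 0.0631, 0.0696], 'score': 0.65}, {'position': [0.5974, -0.0592, 0.1058], 'score': 0.57}]
1.5 [[306.0, 166.0], [289.0, 160.0], [289.0, 197.0]]
1.65 [[300.0, 164.0], [284.0, 161.0], [289.0, 200.0]]
1.95 [[289.0, 164.0], [275.0, 166.0], [290.0, 205.0]]
[333. 202.] [321. 199.]
```

The red mask shows the cover standing open. Now the toggle, with the fingers closed and coming from the front.

apply_moves --claw '[0.03,0.0,0.0,0.0,0.0,0.0,0.0,0.0,0.0,0.0,0.0]' --xyz '[[-0.03,0,0],[-0.03,0,0],[-0.03,0,0],[-0.03,0,0],[0,0,0],[0,0,0.04],[0,0,0.04],[0,0,0.04],[0,0,0.02],[0,0,0.005],[0,0,0]]' --twist '[[0,0,0],[0,0,0],[0,0,0],[0,0,0],[0,0,0],[0,0,0],[0,0,0],[0,0,0],[0,0,0],[0,0,0],[0,0,0]]'

```text
clock: 68.55
position: [0.5676, -0.0736, 0.0962]
tool_rot: [3.141, 0.001, 0.215]
force: [-0.2, -0.0, 0.6]
grip_width: 0.0
finger_force: 0.0
```

Run:
```python
from h import *
f=snap("scene","s11",(260,140,400,260),5); s=bot.observe(); u,v=proj(f,s["position"]); print(s["position"],s["force"],(u-260)*5,(v-140)*5)
h=np.array([.656,-.054,.088]); ex=np.array([.977,.213,0])
for d,z in((.065,.023),(.052,-.004),(.039,.023)): u,v=proj(f,h-ex*d+[0,0,z]); print((u-260)*5,(v-140)*5)
```

```text
[ 0.56805638 -0.07365378  0.09701961] [-0.37010121 -0.01486144  0.25882274] 424.12379383657964 359.6399127728287
365.93300958758533 312.11519608374573
337.4230285546008 361.4045414269978
307.45171562957097 294.44525331395323
```

View pics/s11.png

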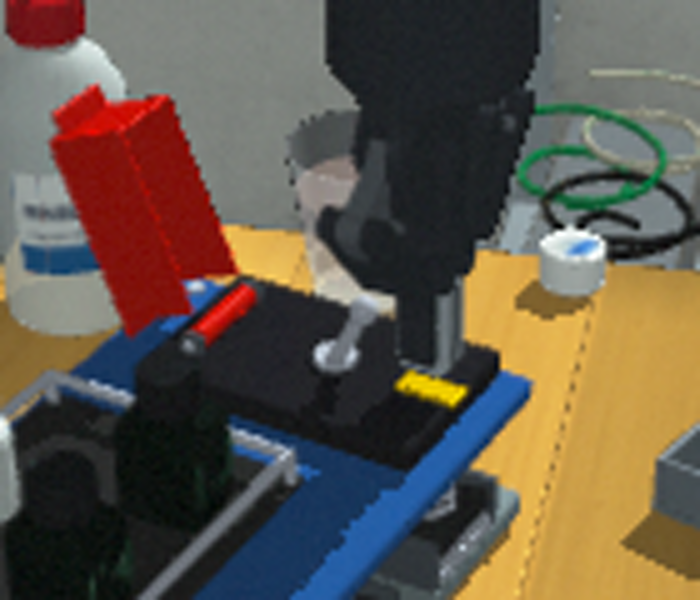

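The lever (ball at (362,305), pivot at (335,358)) lies where predicted, leaning to the front. The cover is open and the finger stands in front. Pushing back.

apply_moves --claw '[0.0,0.0,0.0,0.0,0.0,0.0,0.0,0.0,0.0]' --xyz '[[0.004,0,0],[0.004,0,0],[0.004,0,0],[0.004,0,0],[0.004,0,0],[0.004,0,0],[0.004,0,0],[0.004,0,0],[0,0,0]]' --twist '[[0,0,0],[0,0,0],[0,0,0],[0,0,0],[0,0,0],[0,0,0],[0,0,0],[0,0,0],[0,0,0]]'

```text
clock: 69.5
position: [0.5992, -0.0665, 0.0963]
tool_rot: [3.141, -0.0, 0.215]
force: [-1.4, -0.1, -0.5]
grip_width: -0.0002
finger_force: 0.0
```

apply_moves --claw '[0.0,0.0,0.0,0.0]' --xyz '[[0.002,0,0],[0.001,0,0],[0.001,0,0],[0,0,0]]' --twist '[[0,0,0],[0,0,0],[0,0,0],[0,0,0]]'

```text
clock: 69.9
position: [0.6018, -0.066, 0.0961]
tool_rot: [-3.141, 0.002, 0.214]
force: [-5.9, -2.3, -0.3]
grip_width: 0.0001
finger_force: 3.0
```

apply_moves --claw '[0.0,0.0,0.0,0.0,0.0,0.0,0.0,0.0,0.0,0.0,0.0]' --xyz '[[-0.005,0,0],[0,0,-0.03],[0,0,-0.04],[0,0,-0.04],[0,0,-0.035],[0.038,0,0],[0.038,0,0],[0.038,0,0],[0.038,0,0],[0,0,0],[0,0,0]]' --twist '[[0,0,0],[0,0,0],[0,0,0],[0,0,0],[0,0,0],[0,0,0],[0,0,0],[0,0,0],[0,0,0],[0,0,0],[0,0,0]]'

```text
clock: 71.0
position: [0.7463, -0.0347, 0.2406]
tool_rot: [3.141, 0.001, 0.215]
force: [0.2, -0.0, 0.7]
grip_width: -0.0
finger_force: 0.0
```

Run:
```python
from h import *
s=bot.observe(); print(s["position"]); f=bot.grab_frame("scene"); c=f["img"]
old=cv2.imread("pics/s11.png")[:,:,::-1]
# bright metallic lever pixels over the dark panel
def lever(im):
    sub=im[195:216,316:336].astype(int); m=(sub.min(-1)>90)&(np.ptp(sub,axis=-1)<40); return [(r+195,''.join('#' if x else '.' for x in row)) for r,row in enumerate(m)]
for r in lever(c): print(*r)
print(bot.find_in("scene","toggle_tip")[:2]); 
h=np.array([.656,-.054,.088]); ex=np.array([.977,.213,0])
for d in(.065,.052,.039): print(proj(f,h-ex*d+[0,0,.023 if d!=.052 else -.004]))
```

```text
[ 0.74632959 -0.03471307  0.24059712]
195 .......#############
196 ...#################
197 ..##################
198 ..##################
199 ..######.###########
200 ...#####....########
201 .....####......#####
202 .....####.........##
203 ......###...........
204 ......####..........
205 ......####..........
206 .......####.........
207 .......####.........
208 ........#####.......
209 .......########.....
210 .......#########....
211 .......#########....
212 .......########.....
213 ........######......
214 ....................
215 ....................
[{'position': [0.6188, -0.061, 0.1043], 'score': 0.38}]
(np.float64(333.18660191751707), np.float64(202.42303921674915))
(np.float64(327.48460571092016), np.float64(212.28090828539956))
(np.float64(321.4903431259142), np.float64(198.88905066279065))
```

The lever now leans back, with its tip at (320,198) as predicted for "on". Next I'll tip the cover shut from behind.

apply_moves --claw '[0.0,0.0,0.0,0.0,0.0,0.0,0.0,0.0,0.0,0.0,0.0,0.0]' --xyz '[[0,0,0.035],[0,0,0.035],[0,0,0.028],[0,0,0],[-0.007,0,0],[-0.007,0,0],[-0.007,0,0],[-0.007,0,0],[-0.007,0,0],[-0.007,0,0],[-0.007,0,0],[0,0,0]]' --twist '[[0,0,0],[0,0,0],[0,0,0],[0,0,0],[0,0,0],[0,0,0],[0,0,0],[0,0,0],[0,0,0],[0,0,0],[0,0,0],[0,0,0]]'

```text
clock: 72.3
position: [0.6976, -0.0452, 0.1435]
tool_rot: [-3.141, 0.0, 0.214]
force: [-0.0, 0.1, 0.3]
grip_width: 0.0
finger_force: 0.0
```

apply_moves --claw '[0.0,0.0,0.0,0.0,0.0,0.0]' --xyz '[[-0.007,0,0],[-0.007,0,0],[-0.007,0,0],[-0.006,0,0],[0,0,0],[0,0,0]]' --twist '[[0,0,0],[0,0,0],[0,0,0],[0,0,0],[0,0,0],[0,0,0]]'

```text
clock: 72.9
position: [0.6722, -0.0505, 0.1435]
tool_rot: [-3.142, -0.0, 0.215]
force: [-0.6, 0.5, -0.3]
grip_width: 0.0004
finger_force: 0.0
```

```bash
cat > chk.py <<'E'
from h import *
s=bot.observe(); print(s["clock"],s["position"],s["force"])
f=bot.grab_frame("scene")
for nm,i in(("start",cv2.imread("pics/scene0.png")[:,:,::-1]),("now",f["img"])):
    m=((i[...,0].astype(int)>110)&(i[...,1]<70)&(i[...,2]<70)); m[:150]=0;m[240:]=0;m[:,:292]=0;m[:,370:]=0
    ys,xs=np.nonzero(m); print(nm,len(xs),xs.min(),xs.max(),ys.min(),ys.max())
for q in("cover","wash_mid","cup_mid","sample0_mid","sample1_mid","tray_in"): print(q,[(np.round(d["position"],3).tolist(),round(d["score"],2)) for d in bot.find_in("scene",q)][:1])
E
python3 chk.py
```

```text
72.9 [ 0.67215898 -0.05054539  0.1435259 ] [-0.64345847  0.46372094 -0.29049175]
start 1160 296 354 184 239
now 1166 299 351 184 219
cover []
wash_mid [([0.797, -0.094, 0.083], 0.66)]
cup_mid [([0.719, -0.205, 0.062], 0.65)]
sample0_mid [([0.59, 0.044, 0.113], 0.8)]
sample1_mid [([0.573, 0.109, 0.11], 0.96)]
tray_in [([0.446, -0.225, 0.013], 0.66)]
```

apply_moves --claw '[0.0,0.0,0.0,0.0,0.0,0.0,0.0,0.0]' --xyz '[[0,0,-0.03],[0,0,-0.04],[0,0,-0.04],[0,0,-0.04],[0,-0.03,0],[0,0,0],[0,0,0],[0,0,0]]' --twist '[[0,0,0],[0,0,0],[0,0,0],[0,0,0],[0,0,0],[0,0,0],[0,0,0],[0,0,0]]'

```text
clock: 74.05
position: [0.6656, -0.0219, 0.2931]
tool_rot: [3.141, 0.001, 0.214]
force: [0.1, -0.2, -0.0]
grip_width: -0.0001
finger_force: 0.0
```

```bash
python3 chk.py
python3 - <<'E'
from h import *
a=cv2.imread("pics/s9.png"); f=bot.grab_frame("scene"); b=cv2.resize(f["img"][130:300,210:450],None,fx=3,fy=3,interpolation=cv2.INTER_CUBIC)[:,:,::-1]
d=np.abs(a.astype(int)-b).max(-1)
for n,(x0,y0,x1,y1) in {"cover":(230,150,450,310),"tray":(540,190,715,420),"wash":(140,20,240,225),"cup":(320,90,415,190)}.items(): print(n,"diff frac",(d[y0:y1,x0:x1]>60).mean().round(3))
E
```

```text
74.05 [ 0.66556494 -0.02187917  0.29305334] [ 0.10925608 -0.23278881 -0.0209359 ]
start 1160 296 354 184 239
now 1168 298 351 184 219
cover [([0.603, -0.05, 0.123], 0.85)]
wash_mid [([0.797, -0.098, 0.09], 0.88)]
cup_mid [([0.562, 0.076, 0.073], 0.7)]
sample0_mid [([0.589, 0.04, 0.108], 0.84)]
sample1_mid [([0.574, 0.112, 0.108], 0.87)]
tray_in [([0.449, -0.227, 0.012], 0.98)]
cover diff frac 0.139
tray diff frac 0.041
wash diff frac 0.0
cup diff frac 0.003
```

Run:
```python
from h import *
a=cv2.imread("pics/s9.png")[:,:,::-1]; f=bot.grab_frame("scene"); b=cv2.resize(f["img"][130:300,210:450],None,fx=3,fy=3,interpolation=cv2.INTER_CUBIC)
M=[((i[150:310,230:450,0].astype(int)>90)&(i[150:310,230:450,1]<75)&(i[150:310,230:450,2]<75)) for i in(a,b)]
print((M[0]&M[1]).sum()/(M[0]|M[1]).sum())
for m in M: y,x=np.nonzero(m); print(x.min(),x.max(),y.min(),y.max())
print(drag(f)); bot.job_done()
```

```text
0.9945713216023961
34 208 12 120
34 197 12 120
[(2.47, 1.13, 0.9), (1.73, 0.6, 0.91)]
the job is handed in; nothing more can be done
```

I handed the job in at about 74 s: all three wedges are in the tray, both sample bottles stand inside the fence, the toggle is on and the cover is shut. The shaker was dragged about 4 mm, inside its 12 mm limit, and the last camera checks showed the wash bottle and cup unmoved.

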